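# Clear the drying tray, load the washed parts and start the blower

## Task

The black metal parts along the front of the desk have come out of the ultrasonic bath and must be dried, but boxed optics were left standing in the dryer's tray: first take every carton out and stand it upright on the blue mat. Then stand all the washed parts side by side in one row in the tray, upright and flat on its floor, and only then start the blower: lift the red collar of its locking toggle, flip the lever over to the other side and let the collar drop so that it locks again. Leave the amber dropper bottle standing where it is.

Things in the scene. Friction and masses are not known exactly. Their poses are not given: they have to be found in the camera images.
- dryer: drying station, fixed to the desk: a shallow steel tray (nearest the robot) in front of a low white blower. Origin on the desk under the tray's centre; x points from the tray to the blower, y along the tray, z up. The blower's housing covers x 64..152 mm, y -111..111 mm, height 60 mm; its switch stands on top
- tray_floor (a point): centre of the tray's inner floor, 8 mm above the desk, axes as the dryer's. Inside the tray is 205 mm long (along y) and 60 mm wide (along x); the long lips rise 6 mm above the floor, the two end walls 18 mm, all 3 mm thick; about 32 mm free between the far lip and the blower
- switch_pivot (a point): pivot of the toggle lever on top of the blower, 64 mm above the desk, axes as the dryer's. The lever swings in the plane of y and z: off it leans 0.40 rad from upright towards -y, on it leans 0.40 rad towards +y
- toggle (a joint): toggle lever angle, rad: 0 off (leaning to -y), 0.80 on (leaning to +y); stops at both ends. It stays where it is left (about 0.03 N m friction) and is locked at either end while the collar is down
- toggle_collar (a joint): lift of the red collar along the lever, m: 0 down, 0.009 at its upper stop. A spring pulls it down (4 N when down, 7 N when up). It must be up at least 7 mm for its cross pin to pass the gate between the two ends; near an end (within 0.07 rad) it drops back by itself
- knob_grip (a point): centre of the red collar's gripping part: a cylinder 17 mm in diameter and 26 mm long about the lever, on the lever's axis 47 mm from the pivot with the collar down (56 mm up); z along the lever. The steel gate below it reaches 18 mm above the pivot
- mat: blue mat for boxed optics, 110 mm (its x) by 140 mm (its y), 2 mm thick, flat on the desk; origin at the centre of its underside
- riser_1: washed part: black riser block, 50x50x26 mm, 0.2 kg; origin at the centre of its underside, z up. May be absent
- riser_2: washed part: another black riser block, 50x50x26 mm, 0.2 kg; origin as the other's. May be absent
- tall_holder: washed part: black post holder, upright cylinder 25 mm in diameter and 60 mm high about its axis at x = +4 mm, on a foot 32 mm in diameter and 6 mm high; a thumbscrew 10 mm thick sticks out to x = -20 mm at height 46 mm. 0.11 kg; origin on its underside, z up. May be absent
- short_holder: washed part: black post holder, upright cylinder 25 mm in diameter and 45 mm high about its axis at x = +4 mm, on a foot 32 mm in diameter and 6 mm high; a thumbscrew 10 mm thick sticks out to x = -20 mm at height 31 mm. 0.09 kg; origin on its underside, z up. May be absent
- beam_stop: washed part: black finned beam block: foot 50x50x6 mm, on it an upright finned plate from x = -3 to +15 mm, y -21 to +21 mm, up to 76 mm high. 0.3 kg; origin at the centre of its underside, z up. May be absent
- big_carton: white and teal optics carton, 32 mm (x) by 48 mm (y) by 66 mm high, 0.05 kg, stands in the tray; origin at the centre of its underside. May be absent
- small_carton_1: white and teal optics carton, 36x36x58 mm, 0.06 kg, stands in the tray; origin at the centre of its underside. May be absent
- small_carton_2: another white and teal optics carton, 36x36x58 mm, 0.06 kg; as the first. May be absent
- dropper_bottle: amber dropper bottle, 33x34x102 mm, standing to the right of the mat; leave it alone

How it is judged:
By the outcome, as a careful person would: the job done as asked, in the order asked, and still so for the second after the job is handed in, with the robot touching nothing.
Of big_carton, small_carton_1, small_carton_2 only 2 to 3 are there at a start; the rules pass over those that are not, and their reading is None.
Of riser_1, riser_2, tall_holder, short_holder, beam_stop only 3 to 4 are there at a start; the rules pass over those that are not, and their reading is None.
At some moment in a run one of riser_1, riser_2 may be knocked a few centimetres aside while the robot is not near it.
It also fails if it takes over 210 s, if anything falls off the work surface, if the arm or the gripper's body presses on something with over 40 N, if the wrist force passes 120 N, or if a joint passes its speed limit or range.

## Robot

A 6-joint arm with a two-finger parallel gripper is mounted at the origin on a cart in front of the work surface, level with it; the furniture and walls round the work are solid. World frame = base frame: x ahead of the robot, y to its left, z up, the work surface at z = 0. Lengths are in m, angles in rad, forces in N, time in s.
With the tool pointing down it reaches from about 0.2 to 0.875 m from the base axis. Payload 3.4 kg.
Tool frame: the origin (TCP) lies midway between the tips of the shut fingers; the grasp point (between the pads) lies 19 mm behind it; z points along the fingers, y is the direction in which the jaws open and shut (so a half turn about z gives the same grasp; the last joint's range is limited). The gripper opens to 94 mm and grips with 3 to 60 N. Pads are 16 mm wide; open, the fingers measure 119 mm over their backs; the gripper's body (75 mm by 177 mm) begins 78 mm behind the grasp point.
Start: joints at [1.062, 0.276, 1.505, -0, 1.361, -0.121], TCP at [0.217, 0.532, 0.205] pointing down, gripper open.
Joint ranges: [-2.89, 2.89], [-0.75, 2.08], [0.22, 2.7], [-1.18, 4.32], [0.11, 2.71], [-2.7, 2.7]. Speed limits (rad/s): [2.57, 2.57, 3.14, 3.14, 3.14, 3.14].

## Interface

Orientations are given as a 3x3 rotation matrix whose columns are the frame's x, y, z axes.
In Python, from rig import telemetry, snapshot, arm, spotter gives the robot as it stands. The module is installed in compiled form; this text tells all that it offers.
- The arm moves only by the tool move_arm, never from a script. Its argument "targets" is a list of rows, each a list of 5 numbers: the closure, from 0 (fully open) to 1 (shut), then the shift along the tool's x, y, z in mm, then the turn about the tool's z in degrees. A call has 1 to 5 rows; each row is the pose to reach, as a shift and turn from the pose measured when the call began, along the tool's axes at that moment; what a row does not reach only later rows make up. A row lasts 1/12 s, in which the tool goes at most 41.7 mm and 7.16 degrees, less where a joint would pass 70% of its speed; a pose out of reach is approached as far as the arm can. A call with a gripper value outside its range is refused whole. The fingers move at their own pace and stop on an object; "grip_force" is the grip in N (left out, the last holds). Time passes only in rows, so rows that repeat a pose let the fingers close. It gives the time, the measured TCP pose, the force and the opening at its end, in the units of the state.
- telemetry.state(): the state, without advancing time (a new reading comes with each control period).
- snapshot(name): name is "side" or "top"; returns a dict with "pixels" (480x640x3 uint8, red, green, blue), "fx", "fy", "cx", "cy" (pixels), "T" (4x4, takes a point from camera to world coordinates). Camera axes: x right, y up, looking along -z (the intrinsics and any distortion apply to the point x, -y, -z); pixel columns grow to the right and rows downward; lengths in m; the calibration is good to about 2 mm. A picture is of the moment at which its call begins. There is no depth.
- arm.close_job(): hands the job in, once; it reports no verdict.
Trained networks look in a picture, given as the dict that the camera call returned (one of the last four; its "shot" number tells which), for a name from the list of things; names that differ only in an ending like _2 or _b are one class to them, and where a whole thing is asked for, a point or a joint stands for the part that bears it (a point fixed in the world has none). Each returns a list of dicts, best first, with "score" (0 to 1); they miss things now and then, are a little off and sometimes report something else, mostly with a low value. They report only what shows in the picture. A call takes as long as a camera call.
- spotter.boxes_of(target, picture): "box" ([left, top, width, height] as shares, 0 to 1, of the picture: columns of its width, rows of its height, round what is visible of it).
The state is a dict: "time": time; "qpos": joint angles; "dq": joint speeds; "joint_torque": joint torques, N m; "position": TCP position; "tool_rot": TCP orientation; "force": force on the tool from outside, world axes, zero at the start; "torque": the same for the moment, N m; "finger_gap": finger opening in m.
Only numpy, scipy, OpenCV 4.12 (cv2) and the standard library are available. Lean on these libraries where they do the work, as an engineer would, in place of code of your own. Each camera call takes 0.05 s, during which the arm holds its last target.

## Working session

There is one attempt and no reset: what is moved stays moved. The work goes in short steps, Python scripts to look and compute and a tool call to move; the robot and the scene stay as the last step left them, time stands still between calls to the robot, and variables do not carry over. Pictures are saved under pics/ and viewed, and the job is handed in when it is done.

Besides the shell and the picture viewer there is one more tool, called as name([rows], argument=value, ...), one row to a line, values as JSON. move_arm: Moves the arm, as the interface text tells. Its arguments: {"type":"object","properties":{"targets":{"type":"array","items":{"type":"array","items":{"type":"number"}}},"grip_force":{"type":"number"}},"required":["targets"]}

```bash
mkdir -p pics; cat > h.py <<'E'
import numpy as np, cv2
from rig import telemetry, snapshot, arm, spotter
def save(p,n): cv2.imwrite('pics/'+n+'.png', p['pixels'][:,:,::-1])
def ray(p,u,v):
    d=np.array([(u-p['cx'])/p['fx'],-(v-p['cy'])/p['fy'],-1.0]); T=np.array(p['T']); return T[:3,3],T[:3,:3]@d
def at(p,u,v,z):
    o,d=ray(p,u,v); return (o+d*(z-o[2])/d[2])
def proj(p,X):
    T=np.array(p['T']); c=T[:3,:3].T@(np.asarray(X)-T[:3,3]); return p['cx']+p['fx']*c[0]/-c[2], p['cy']+p['fy']*(-c[1])/-c[2]
E
python3 - <<'E'
from h import *
for n in('top','side'):
    p=snapshot(n); save(p,n+'0'); print(n,{k:np.round(v,3) if k!='pixels' else v.shape for k,v in p.items()})
s=telemetry.state();print({k:np.round(v,3) for k,v in s.items()})
E
```

```text
top {'pixels': (480, 640, 3), 'fx': np.float64(477.273), 'fy': np.float64(477.273), 'cx': np.float64(319.305), 'cy': np.float64(236.489), 'T': array([[ 0.003,  0.99 , -0.141,  0.42 ],
       [-1.   , -0.   , -0.021,  0.084],
       [-0.021,  0.141,  0.99 ,  0.956],
       [ 0.   ,  0.   ,  0.   ,  1.   ]]), 'shot': np.int64(1)}
side {'pixels': (480, 640, 3), 'fx': np.float64(539.391), 'fy': np.float64(539.391), 'cx': np.float64(328.471), 'cy': np.float64(235.649), 'T': array([[-0.994,  0.078, -0.083,  0.475],
       [-0.112, -0.565,  0.818,  0.966],
       [ 0.017,  0.822,  0.57 ,  0.677],
       [ 0.   ,  0.   ,  0.   ,  1.   ]]), 'shot': np.int64(2)}
{'time': np.float64(0.1), 'qpos': array([ 1.062,  0.277,  1.506, -0.   ,  1.361, -0.121]), 'dq': array([-0.   , -0.001, -0.003, -0.   ,  0.001, -0.001]), 'joint_torque': array([ 2.0000e-03, -4.0546e+01, -2.3778e+01,  7.0000e-02,  3.0000e-02,
       -0.0000e+00]), 'position': array([0.217, 0.532, 0.205]), 'tool_rot': array([[-0.926,  0.378, -0.001],
       [ 0.378,  0.926, -0.001],
       [ 0.   , -0.002, -1.   ]]), 'force': array([-0.211,  0.027,  0.416]), 'torque': array([-0.018, -0.005, -0.002]), 'finger_gap': np.float64(0.094)}
```

View pics/top0.png

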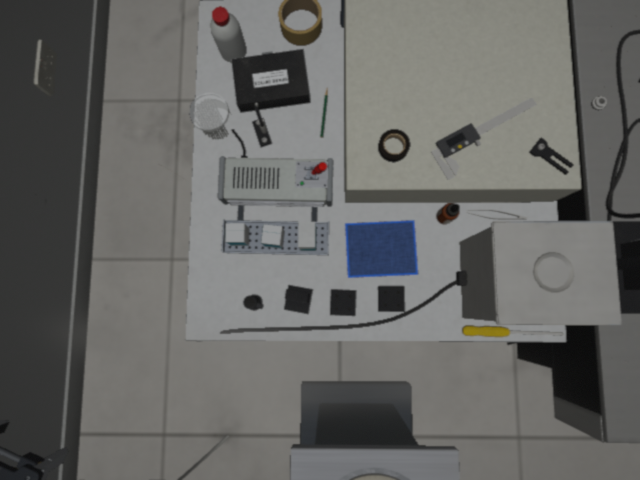

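View pics/side0.png

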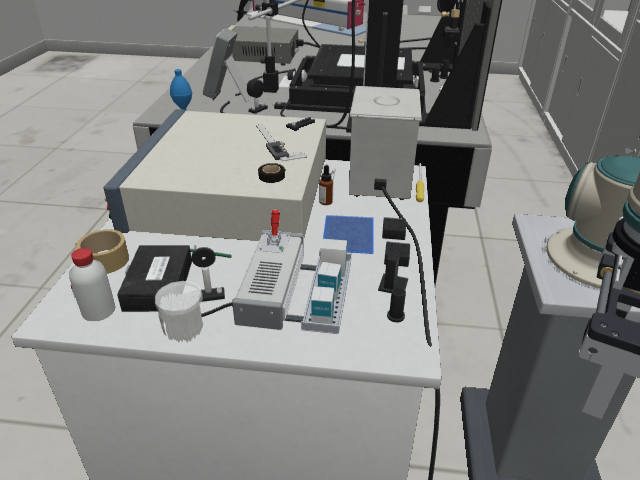

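```bash
python3 - <<'E'
import cv2
a=cv2.imread('pics/top0.png'); cv2.imwrite('pics/top0c.png',cv2.resize(a[140:345,210:420],None,fx=3.8,fy=2.9*1.0 if 0 else 2.9,interpolation=cv2.INTER_CUBIC))
a=cv2.imread('pics/top0.png'); cv2.imwrite('pics/top0c.png',cv2.resize(a[145:340,210:420],(798,741),interpolation=cv2.INTER_CUBIC)[:600])
cv2.imwrite('pics/top0d.png',cv2.resize(a[270:340,210:470],(780,210),interpolation=cv2.INTER_CUBIC))
b=cv2.imread('pics/side0.png'); cv2.imwrite('pics/side0c.png',cv2.resize(b[180:340,230:430],(750,600),interpolation=cv2.INTER_CUBIC))
E
python3 - <<'E'
from h import *
P={n:snapshot(n) for n in('top','side')}
for t in ['dryer','mat','riser_1','tall_holder','short_holder','beam_stop','big_carton','small_carton_1','toggle_collar','dropper_bottle']:
  for n in P:
    for b in spotter.boxes_of(t,P[n])[:4]:
        x=b['box']; print(t,n,round(b['score'],2),[round(x[0]*640,1),round(x[1]*480,1),round((x[0]+x[2])*640,1),round((x[1]+x[3])*480,1)])
E
```

```text
dryer top 0.82 [218.6, 130.5, 332.4, 253.5]
dryer top 0.26 [344.2, 218.4, 417.1, 277.2]
dryer side 0.84 [203.1, 205.5, 351.0, 333.0]
mat top 0.93 [344.8, 218.3, 416.4, 279.6]
mat side 0.74 [326.0, 215.4, 373.6, 251.8]
riser_1 top 0.88 [378.4, 287.0, 404.5, 310.8]
riser_1 top 0.83 [331.1, 287.9, 357.7, 315.7]
riser_1 side 0.97 [380.3, 215.3, 406.0, 241.1]
riser_1 side 0.84 [384.1, 239.0, 412.1, 265.4]
tall_holder top 0.67 [241.4, 293.0, 263.5, 310.4]
tall_holder side 0.64 [386.5, 286.6, 405.0, 320.8]
tall_holder side 0.62 [272.6, 206.8, 279.3, 236.7]
short_holder side 0.67 [385.3, 238.7, 411.1, 267.8]
short_holder side 0.33 [381.7, 218.7, 405.8, 241.8]
beam_stop top 0.7 [282.9, 285.9, 314.5, 314.7]
beam_stop top 0.28 [331.0, 289.1, 357.0, 314.7]
beam_stop side 0.7 [377.9, 244.9, 408.0, 293.3]
big_carton top 0.71 [297.6, 221.4, 315.6, 251.1]
big_carton side 0.87 [320.5, 239.9, 348.6, 273.8]
small_carton_1 top 0.9 [224.2, 223.2, 248.4, 245.3]
small_carton_1 top 0.81 [261.5, 225.3, 283.3, 248.9]
small_carton_1 side 0.97 [318.7, 263.2, 340.4, 300.3]
small_carton_1 side 0.66 [308.2, 281.2, 334.2, 321.1]
toggle_collar side 0.73 [269.9, 209.1, 282.8, 234.8]
dropper_bottle top 0.77 [435.5, 203.9, 460.7, 225.5]
dropper_bottle side 0.82 [315.9, 165.7, 333.2, 205.6]
dropper_bottle side 0.55 [384.3, 287.7, 405.3, 321.6]
```

View pics/top0c.png

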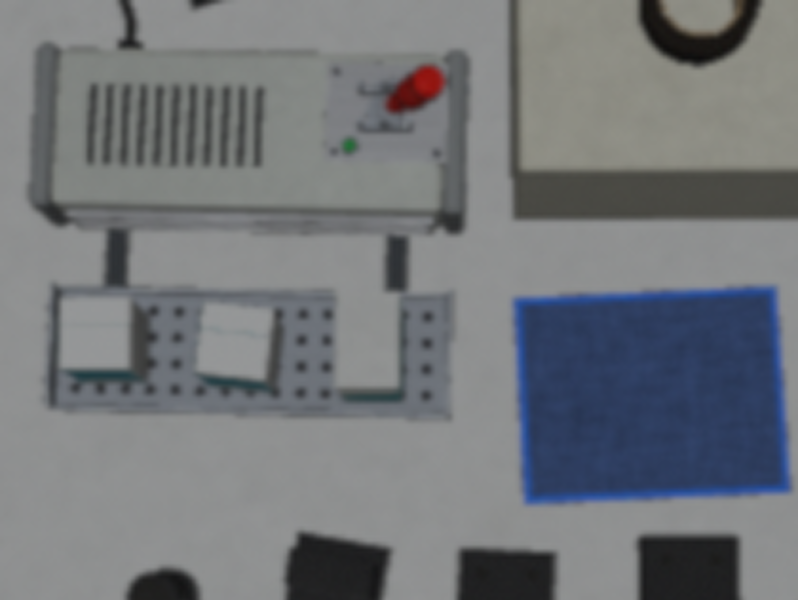

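View pics/side0c.png

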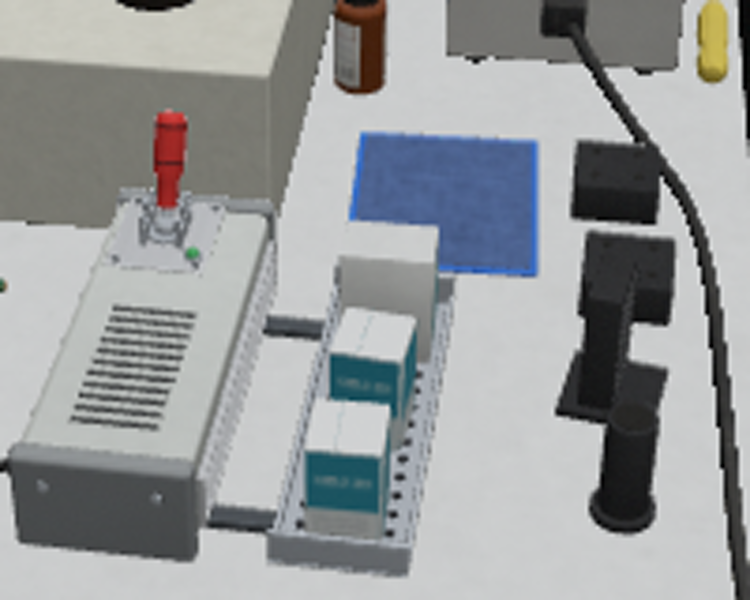

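View pics/top0d.png

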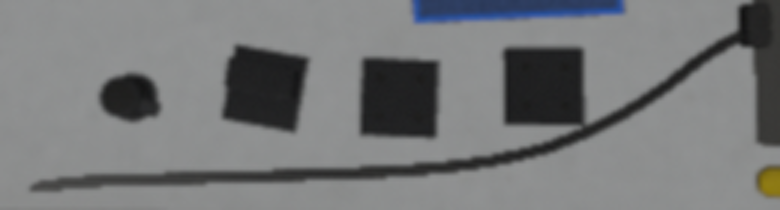

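```bash
python3 - <<'E'
from h import *
t=snapshot('top'); s=snapshot('side')
import pickle; pickle.dump((t,s),open('s0.pkl','wb'))
print('box bottom corner', at(t,345,202.5,0), at(s,302,241,0))
for z in (.05,.08,.1,.12,.15): print(z, at(t,345,189.5,z), at(s,302,200,z))
# mat
for p,n in((t,'top'),(s,'side')):
    im=p['pixels'].astype(int); m=((im[:,:,2]-im[:,:,0]>40)&(im[:,:,2]>90)).astype(np.uint8)
    nl,l,st,c=cv2.connectedComponentsWithStats(m); k=1+np.argmax([st[i,4] if st[i,1]>150 else 0 for i in range(1,nl)])
    pts=np.argwhere(l==k)[:,::-1].astype(np.float32); 
    w=np.array([at(p,u,v,.002)[:2] for u,v in pts],np.float32); print(n,st[k],cv2.minAreaRect(w*1000), cv2.boxPoints(cv2.minAreaRect(w*1000)).round())
# grid overlay
c=lambda u,v:(210+u/3.8,145+v/3.8)
for q in [(52,285),(455,291),(450,418),(48,408)]: print('tray',at(t,*c(*q),.014)[:2], at(t,*c(*q),.026)[:2])
d=lambda u,v:(230+u/3.75,180+v/3.75)
for q in [(268,535),(415,545)]: print('trayside',at(s,*d(*q),.026)[:2])
for q in [(458,275)]: print('trayside far',at(s,*d(*q),.026)[:2])
# knob top tip  top(428,80 crop) side(171,118)
def tri(a,b):
    o1,d1=ray(t,*a);o2,d2=ray(s,*b); A=np.c_[d1,-d2]; x=np.linalg.lstsq(A,o2-o1,rcond=None)[0]; return (o1+d1*x[0]),(o2+d2*x[1])
print('knobtip',tri(c(430,82),d(171,118))); print('knobbot',tri(c(398,103),d(167,200)))
E
```

```text
box bottom corner [0.62624713 0.05224535 0.        ] [0.62803931 0.02252795 0.        ]
0.05 [0.64123039 0.05378902 0.05      ] [ 0.64106468 -0.06570911  0.05      ]
0.08 [0.63391284 0.05479581 0.08      ] [ 0.63312139 -0.01635506  0.08      ]
0.1 [0.62903447 0.055467   0.1       ] [0.62782586 0.01654764 0.1       ]
0.12 [0.62415611 0.0561382  0.12      ] [0.62253033 0.04945034 0.12      ]
0.15 [0.61683856 0.05714498 0.15      ] [0.61458703 0.09880439 0.15      ]
top [ 345  220   73   58 3572] ((531.8862915039062, -19.13842010498047), (110.31562042236328, 140.254150390625), 2.57082200050354) [[474.  48.]
 [480. -92.]
 [590. -87.]
 [584.  53.]]
side [ 323  215   51   39 1527] ((531.1670532226562, -19.020790100097656), (110.18030548095703, 142.23707580566406), 2.564455270767212) [[473.  50.]
 [479. -93.]
 [589. -88.]
 [583.  54.]]
tray [0.58777199 0.29667655] [0.58563824 0.29396817]
tray [0.58433421 0.08341825] [0.58224427 0.08342793]
tray [0.51715743 0.08605448] [0.51592369 0.08603057]
tray [0.52232218 0.29675652] [0.52102261 0.29404712]
trayside [0.58613151 0.29866626]
trayside [0.51871057 0.29640372]
trayside far [0.51503798 0.08770517]
knobtip (array([0.66734995, 0.09536838, 0.11764478]), array([0.66727889, 0.09536617, 0.11762381]))
knobbot (array([0.66844564, 0.11185078, 0.07746621]), array([0.66778505, 0.11183318, 0.07727901]))
```

```bash
cat >> h.py <<'E'
def wire(p,img,off,sc,x,y,yaw,boxes,col=(0,255,255)):
    R=np.array([[np.cos(yaw),-np.sin(yaw)],[np.sin(yaw),np.cos(yaw)]])
    def pt(a):
        w=R@np.array(a[:2])/1000+[x,y]; u,v=proj(p,[w[0],w[1],a[2]/1000]); return (int((u+.5-off[0])*sc*8),int((v+.5-off[1])*sc*8))
    for (x0,x1,y0,y1,z0,z1) in boxes:
        for z in(z0,z1):
            q=[(x0,y0,z),(x1,y0,z),(x1,y1,z),(x0,y1,z)]
            for i in range(4): cv2.line(img,pt(q[i]),pt(q[(i+1)%4]),col,1,cv2.LINE_AA,3)
        for a in((x0,y0),(x1,y0),(x1,y1),(x0,y1)): cv2.line(img,pt((*a,z0)),pt((*a,z1)),col,1,cv2.LINE_AA,3)
def crop(p,l,t,w,h,sc): return cv2.resize(p['pixels'][t:t+h,l:l+w,::-1],(int(w*sc),int(h*sc)),interpolation=cv2.INTER_CUBIC).copy()
DRY=[(64,152,-111,111,0,60),(-33,33,-105.5,105.5,0,14),(-33,33,-105.5,105.5,0,26),(-30,30,-102.5,102.5,8,8)]
E
python3 - <<'E'
from h import *
import pickle
t,s=pickle.load(open('s0.pkl','rb'))
D=(.551,.191,-.016)
a=crop(t,210,145,200,130,4); wire(t,a,(210,145),4,*D,DRY[:3]); cv2.imwrite('pics/w1.png',a)
a=crop(s,230,200,130,140,4.2); wire(s,a,(230,200),4.2,*D,DRY[:3]); cv2.imwrite('pics/w2.png',a)
E
```

```text
(no output)
```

View pics/w1.png

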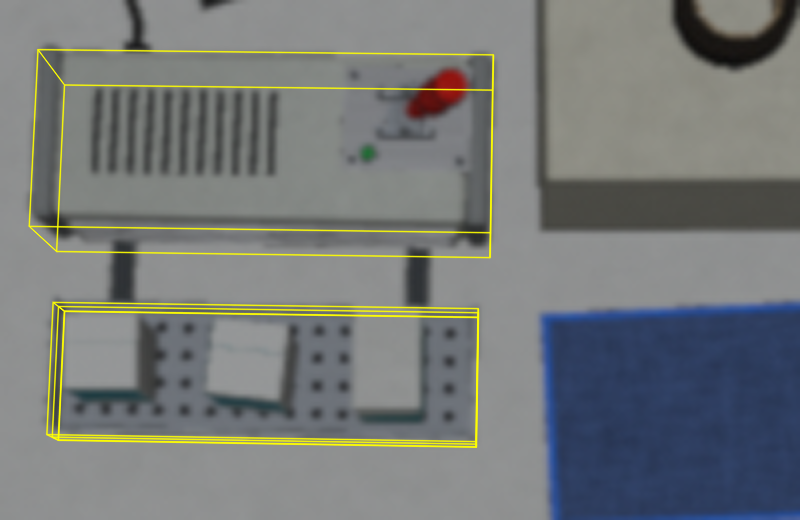

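View pics/w2.png

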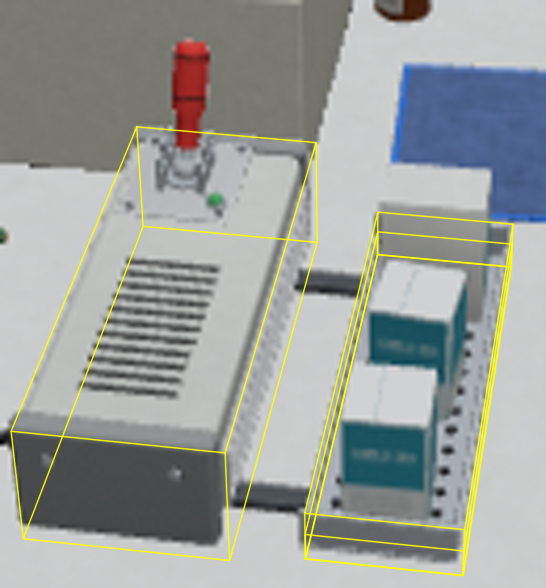

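```bash
python3 - <<'E'
from h import *
import pickle
t,s=pickle.load(open('s0.pkl','rb'))
c=lambda u,v:(210+u/4-.5,145+v/4-.5)
Q={'c1':([(65,313),(138,314),(138,392),(64,394)],.066),'c2':([(213,318),(290,325),(282,402),(207,393)],.066),'c3':([(355,305),(422,307),(420,410),(352,410)],.074)}
for k,(q,z) in Q.items():
    w=np.array([at(t,*c(*a),z)[:2] for a in q]); e=w[0]-w[3]+w[1]-w[2]; print(k,w.mean(0).round(4),'yaw',np.arctan2(e[1],e[0]).round(3))
# black parts in the top picture
g=t['pixels'].max(2)
m=(g<50).astype(np.uint8); m[:280]=0; m[:, :225]=0; m[:,425:]=0; m[325:]=0
nl,l,st,_=cv2.connectedComponentsWithStats(m)
for i in range(1,nl):
    if st[i,4]<60: continue
    pts=np.argwhere(l==i)[:,::-1].astype(np.float32)
    print(st[i],cv2.minAreaRect(pts), at(t,*cv2.minAreaRect(pts)[0],.026).round(4))
a=crop(t,230,275,190,55,4.2); cv2.imwrite('pics/p1.png',np.clip(a.astype(float)*2.2,0,255).astype(np.uint8))
a=crop(s,360,200,70,130,4.6); cv2.imwrite('pics/p2.png',np.clip(a.astype(float)*2.2,0,255).astype(np.uint8))
E
```

```text
c1 [0.554 0.263] yaw 0.021
c2 [0.5509 0.1934] yaw -0.074
c3 [0.5505 0.1272] yaw -0.017
[285 286  27  27 547] ((297.34002685546875, 298.8800048828125), (24.060094833374023, 23.255109786987305), 10.30484676361084) [0.4307 0.1461 0.026 ]
[379 287  25  24 599] ((391.0, 298.5), (23.0, 24.0), 90.0) [ 0.4318 -0.0345  0.026 ]
[331 290  24  25 561] ((342.5, 302.0), (24.0, 23.0), 90.0) [0.4249 0.0589 0.026 ]
[244 296  18  13 187] ((252.5, 302.0), (12.0, 17.0), 90.0) [0.4245 0.233  0.026 ]
[360 303  65  22 130] ((392.9000244140625, 316.2000427246094), (6.008327484130859, 67.35651397705078), 71.56504821777344) [ 0.3982 -0.0375  0.026 ]
```

View pics/p1.png

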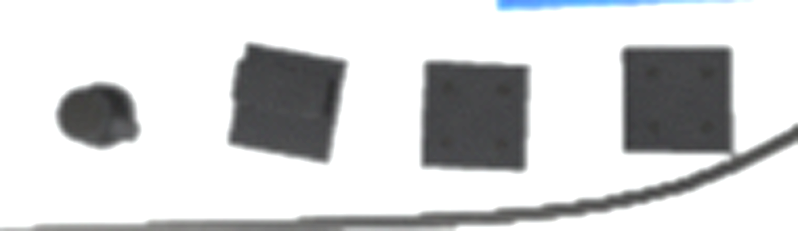

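View pics/p2.png

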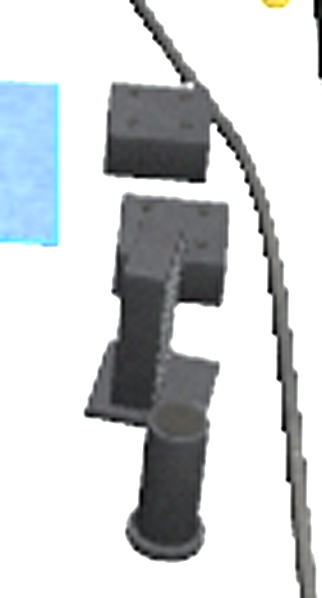

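```bash
cat >> h.py <<'E'
BEAM=[(-25,25,-25,25,0,6),(-3,15,-21,21,6,76)]; RIS=[(-25,25,-25,25,0,26)]; SM=[(-18,18,-18,18,0,58)]; BIG=[(-16,16,-24,24,0,66)]
def cyl(p,img,off,sc,x,y,z0,z1,r,col=(0,255,0)):
    for z in(z0,z1):
        q=[proj(p,[x+r*np.cos(a),y+r*np.sin(a),z]) for a in np.linspace(0,6.283,40)]
        cv2.polylines(img,[np.array([((u+.5-off[0])*sc,(v+.5-off[1])*sc) for u,v in q],np.int32)],True,col,1,cv2.LINE_AA)
E
cat > fit.py <<'E'
from h import *
import pickle
t,s=pickle.load(open('s0.pkl','rb'))
c=lambda u,v:(230+u/4.2-.5,275+v/4.2-.5)
print('beam foot BR,BL',at(t,*c(328,162),.006)[:2],at(t,*c(229,145),.006)[:2])
d=lambda u,v:(360+u/4.6-.5,200+v/4.6-.5)
print('holder foot side',at(s,*d(165,535),.0)[:2]); 
for z in(.045,.06): print('holder top',z,at(s,*d(180,422),z)[:2],at(t,*c(84,117),z)[:2])
pb=(.4275,.1445,-.17); r1=(.425,.059,-.02); r2=(.432,-.0345,-.01); h=(.4265,.230)
A=[]
for p,off,sc,sz in((t,(230,275),4.2,(190,55)),(s,(360,200),4.6,(70,130))):
    a=np.clip(crop(p,*off,*sz,sc)*2.2,0,255).astype(np.uint8)
    wire(p,a,off,sc,*pb,BEAM); wire(p,a,off,sc,*r1,RIS); wire(p,a,off,sc,*r2,RIS)
    cyl(p,a,off,sc,*h,0,.006,.016); cyl(p,a,off,sc,*h,.006,.06,.0125); cyl(p,a,off,sc,*h,.006,.045,.0125,(0,0,255))
    A.append(a)
cv2.imwrite('pics/f1.png',A[0]); cv2.imwrite('pics/f2.png',A[1])
E
python3 fit.py
```

```text
beam foot BR,BL [0.40327205 0.12701474] [0.41100832 0.17354146]
holder foot side [0.42392719 0.23230178]
holder top 0.045 [0.422183   0.21605577] [0.42370346 0.23560572]
holder top 0.06 [0.42343438 0.23385454] [0.42364836 0.23311107]
```

View pics/f1.png

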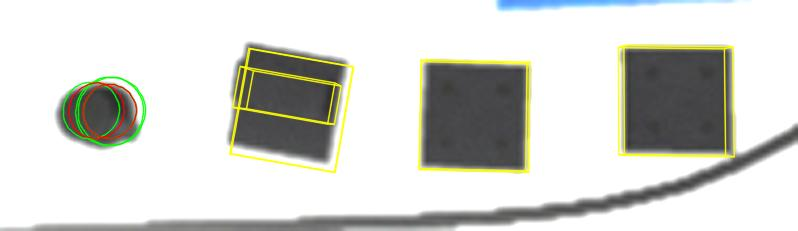

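View pics/f2.png

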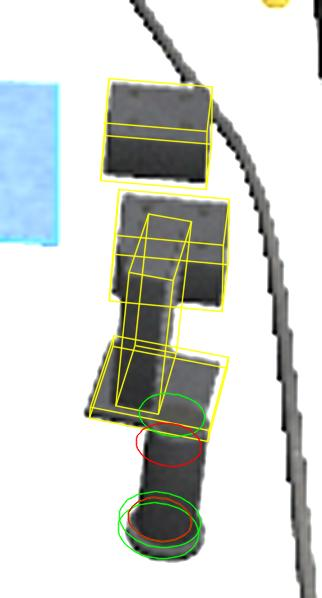

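```bash
sed -i 's/^pb=.*/pb=(.431,.146,-.165); r1=(.4245,.0592,-.01); r2=(.432,-.0345,0.0); h=(.4236,.2331)/' fit.py; cat >> fit.py <<'E'
print('screw',at(t,*c(134,130),.046)[:2]-np.array(h))
E
python3 fit.py|tail -1; python3 - <<'E'
import cv2,numpy as np
a=cv2.imread('pics/f1.png');b=cv2.imread('pics/f2.png')
print(a.shape,b.shape); b=b[:360]; o=np.zeros((600,800,3),np.uint8); o[:a.shape[0],:a.shape[1]]=a; o[235:595,:322]=b
cv2.imwrite('pics/f3.png',o)
E
```

```text
screw [-0.00564129 -0.02038352]
(231, 798, 3) (598, 322, 3)
```

View pics/f3.png

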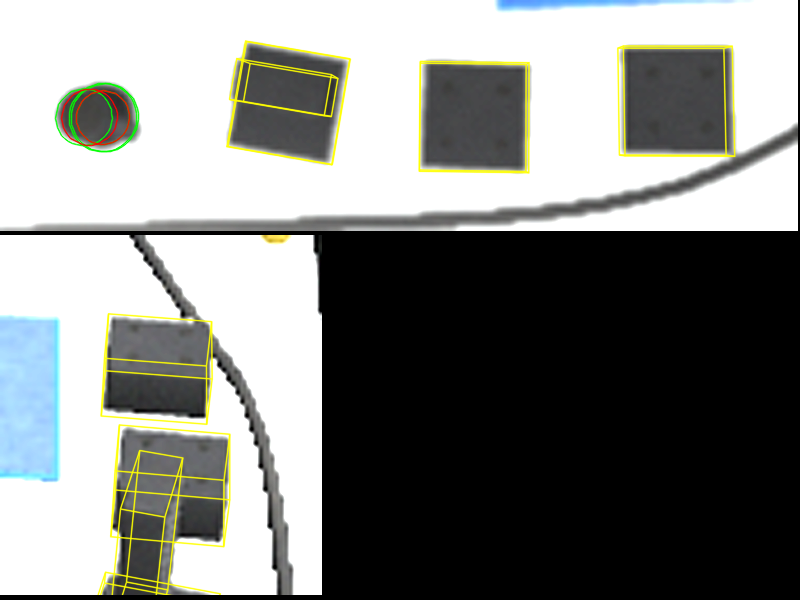

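```bash
cat > go.py <<'E'
import sys
from h import *
def plan(x,y,z,hd=89.1):
    s=telemetry.state(); R=np.array(s['tool_rot']); d=R.T@(np.array([x,y,z])-s['position'])*1000
    h=np.degrees(np.arctan2(R[1,0],R[0,0])); tn=(h-hd+180)%360-180
    print('t',round(float(s['time']),2),'pos',np.round(s['position'],4),'hd',round(h,2),'gap',round(float(s['finger_gap']),4),'F',np.round(s['force'],1),'q',np.round(s['qpos'],2),'SHIFT',d.round(1),'TURN',round(tn,2))
def dw(a,b): # dryer mm -> world m
    c,s=np.cos(-.016),np.sin(-.016); return .551+(c*a-s*b)/1000,.191+(s*a+c*b)/1000
def mw(a,b):
    c,s=np.cos(.0454),np.sin(.0454); return .5315+(c*a-s*b)/1000,-.0191+(s*a+c*b)/1000
if __name__=='__main__': plan(*map(float,sys.argv[1:]))
E
python3 go.py .554 .263 .18; python3 -c "
from h import *
import pickle
t,s=pickle.load(open('s0.pkl','rb'))
print(at(t,448,212,.05),at(s,326,200,.0))"
```

```text
t 1.3 pos [0.2175 0.5323 0.2055] hd 157.78 gap 0.0945 F [0.5 0.3 0.3] q [ 1.06  0.28  1.5   0.    1.36 -0.12] SHIFT [-413.4 -122.1   25.5] TURN 68.68
[ 0.59649261 -0.14355365  0.05      ] [ 0.59647951 -0.15614068  0.        ]
```

move_arm([
  [0.3, -413, -122, 0, 68],
  [0.3, -413, -122, 0, 68],
  [0.3, -413, -122, 0, 68],
  [0.3, -413, -122, 0, 68],
  [0.3, -413, -122, 0, 68],
], grip_force=15)

```text
time: 1.72
position: [0.3812, 0.4009, 0.2057]
tool_rot: [[-0.525, 0.851, 0.0], [0.851, 0.525, 0.0], [0.0, 0.001, -1.0]]
force: [0.5, -0.1, 0.2]
finger_gap: 0.0669
```

```bash
python3 go.py .554 .263 .12 91
```

```text
t 1.72 pos [0.3812 0.4009 0.2057] hd 121.66 gap 0.0669 F [ 0.5 -0.1  0.2] q [0.68 0.24 1.55 0.   1.35 0.13] SHIFT [-208.1   74.6   85.7] TURN 30.66
```

move_arm([
  [0.3, -208, 75, 60, 30.7],
  [0.3, -208, 75, 60, 30.7],
  [0.3, -208, 75, 60, 30.7],
  [0.3, -208, 75, 60, 30.7],
  [0.3, -208, 75, 60, 30.7],
])

```text
time: 2.13
position: [0.5388, 0.2752, 0.1511]
tool_rot: [[-0.012, 1.0, 0.001], [1.0, 0.012, 0.001], [0.001, 0.001, -1.0]]
force: [0.3, 0.8, 0.7]
finger_gap: 0.0658
```

```bash
python3 go.py .554 .263 .032 91; python3 - <<'E'
from h import *
t=snapshot('top'); s=snapshot('side'); save(t,'t1'); save(s,'s1')
a=crop(t,200,130,200,150,4); cv2.imwrite('pics/t1c.png',a)
a=crop(s,220,180,200,150,4); cv2.imwrite('pics/s1c.png',a)
E
```

```text
t 2.13 pos [0.5388 0.2752 0.1511] hd 90.66 gap 0.0658 F [0.3 0.8 0.7] q [0.36 0.35 1.53 0.   1.26 0.35] SHIFT [-12.5  14.9 119.1] TURN -0.34
```

View pics/s1c.png

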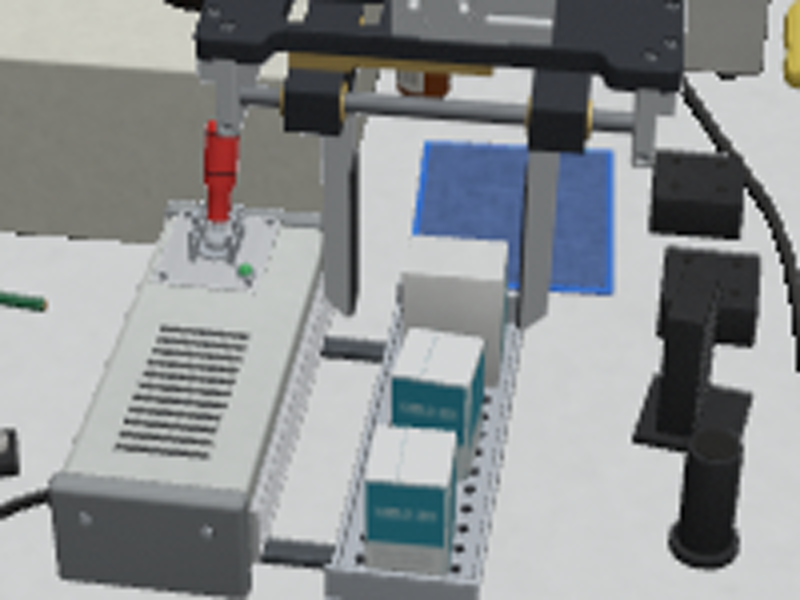

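View pics/t1.png

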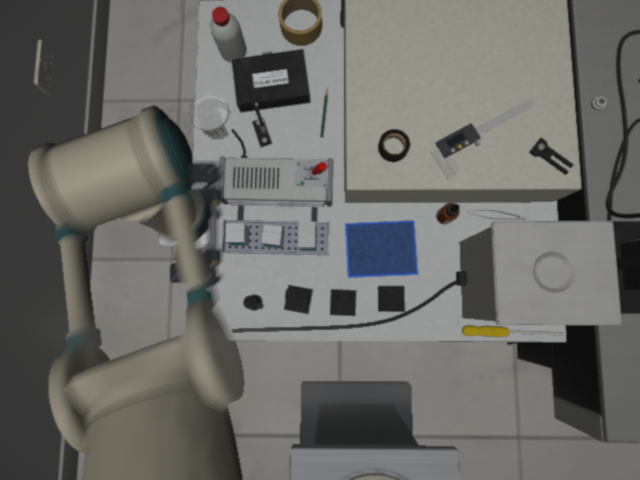

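```bash
python3 - <<'E'
from h import *
s=snapshot('side'); 
for x in (.5388-.033,.5388-.033-.0125,.5388+.033,.5388+.0455):
    u,v=proj(s,[x,.2752,.1511]); print((u+.5-220)*4,(v+.5-180)*4)
t=snapshot('top'); print(proj(t,[.5388,.2752,.1511])); a=crop(t,170,190,80,60,8); cv2.imwrite('pics/t2.png',np.clip(a*1.5,0,255))
E
```

```text
530.7856639306947 323.1978753324006
561.8194202919851 325.7329489161557
368.1475519867797 309.9123556389129
337.57397058525726 307.4148726507285
(np.float64(217.7351371330118), np.float64(234.161582194159))[ WARN:0@4.819] global loadsave.cpp:1063 imwrite_ Unsupported depth image for selected encoder is fallbacked to CV_8U.
```

View pics/t2.png

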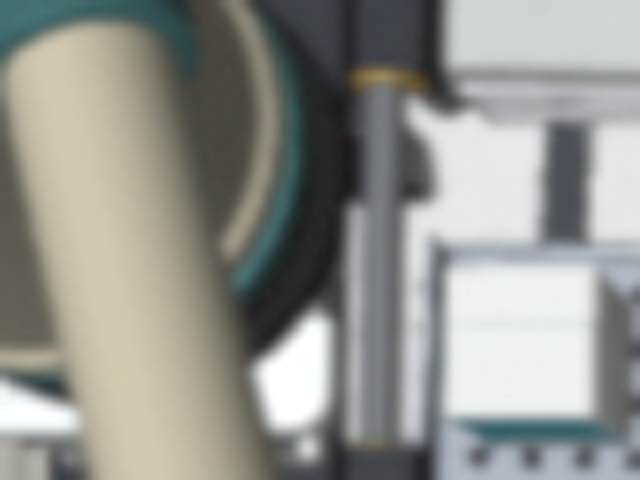

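move_arm([
  [0.3, -12, 15, 30, -0.3],
  [0.3, -12, 15, 60, -0.3],
  [0.3, -12, 15, 90, -0.3],
  [0.3, -12, 15, 119, -0.3],
  [0.3, -12, 15, 119, -0.3],
])

```text
time: 2.75
position: [0.5472, 0.264, 0.0271]
tool_rot: [[-0.022, 1.0, -0.012], [1.0, 0.022, -0.003], [-0.002, -0.012, -1.0]]
force: [-1.5, -0.2, 0.1]
finger_gap: 0.0655
```

```bash
python3 go.py .554 .263 .032 91; python3 - <<'E'
from h import *
t=snapshot('top'); s=snapshot('side')
a=crop(s,260,220,130,120,5); cv2.imwrite('pics/s3.png',a)
st=telemetry.state(); p=st['position']
for x in (-.033,-.0455,.033,.0455):
    u,v=proj(s,p+np.array([x,0,0])); print((u+.5-260)*5,(v+.5-220)*5)
a=crop(t,190,200,100,70,7); cv2.imwrite('pics/t3.png',a)
E
```

```text
t 2.75 pos [0.5472 0.264  0.0271] hd 91.26 gap 0.0655 F [-1.5 -0.2  0.1] q [0.33 0.47 1.67 0.   1.01 0.31] SHIFT [-1.1  6.7 -5. ] TURN 0.26
415.36165131564417 454.43385241142096
450.9298213624524 457.6183568367935
228.8465738976936 437.7347057121514
193.76316552117856 434.5936031734166
```

View pics/s3.png

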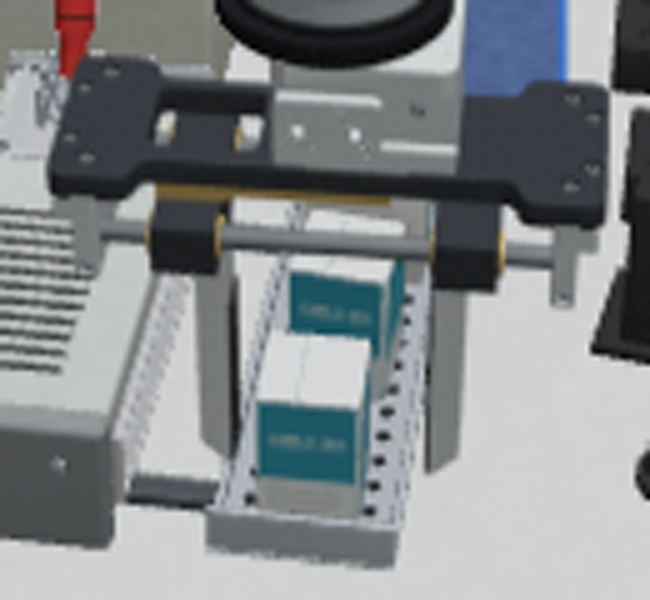

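View pics/t3.png

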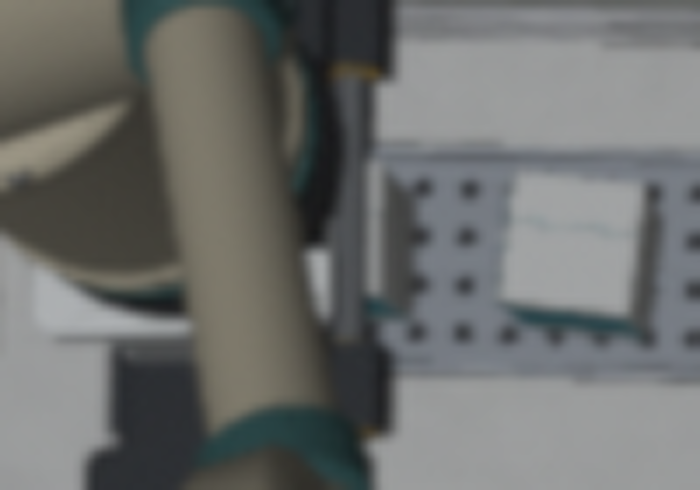

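move_arm([
  [0.3, -1, 7, -5, 0],
  [0.3, -1, 7, -5, 0],
  [0.3, -1, 7, -5, 0],
])

```text
time: 3.1
position: [0.5607, 0.2654, 0.0397]
tool_rot: [[-0.022, 1.0, 0.002], [1.0, 0.022, 0.002], [0.002, 0.002, -1.0]]
force: [-0.3, -0.2, 0.4]
finger_gap: 0.0655
```

move_arm([
  [0.7, 0, 0, 0, 0],
  [0.7, 0, 0, 0, 0],
  [0.7, 0, 0, 0, 0],
  [0.7, 0, 0, 0, 0],
])

```text
time: 3.43
position: [0.5605, 0.2653, 0.04]
tool_rot: [[-0.022, 1.0, 0.002], [1.0, 0.022, 0.002], [0.002, 0.002, -1.0]]
force: [-1.2, -0.6, -0.2]
finger_gap: 0.0428
```

```bash
python3 go.py .554 .263 .032 91
```

```text
t 3.43 pos [0.5605 0.2653 0.04  ] hd 91.26 gap 0.0428 F [-1.2 -0.6 -0.2] q [0.33 0.47 1.64 0.   1.03 0.31] SHIFT [-2.1 -6.6  7.9] TURN 0.26
```

move_arm([
  [0.5, -2, -6.5, 8, 0],
  [0.5, -2, -6.5, 8, 0],
  [0.5, -2, -6.5, 8, 0],
  [0.8, -2, -6.5, 8, 0],
  [0.8, -2, -6.5, 8, 0],
])

```text
time: 3.85
position: [0.5543, 0.2632, 0.0319]
tool_rot: [[-0.022, 1.0, 0.002], [1.0, 0.022, 0.002], [0.002, 0.003, -1.0]]
force: [0.2, 0.2, -1.0]
finger_gap: 0.0371
```

move_arm([
  [0.8, 0, 0, 0, 0],
  [0.8, 0, 0, 0, 0],
  [0.8, 0, 0, 0, 0],
])

```text
time: 4.1
position: [0.5545, 0.2632, 0.032]
tool_rot: [[-0.022, 1.0, 0.003], [1.0, 0.022, 0.002], [0.002, 0.003, -1.0]]
force: [0.4, -0.1, 0.2]
finger_gap: 0.0357
```

```bash
python3 - <<'E'
from go import *
plan(.554,.263,.14,91)
print(mw(0,45),mw(0,0),mw(0,-45))
s=snapshot('side'); a=crop(s,260,220,130,120,5); cv2.imwrite('pics/s4.png',a)
E
```

```text
t 4.1 pos [0.5545 0.2632 0.032 ] hd 91.26 gap 0.0357 F [ 0.4 -0.1  0.2] q [0.33 0.47 1.67 0.   1.   0.31] SHIFT [   0.    -0.2 -108. ] TURN 0.26
(np.float64(0.5294577017526548), np.float64(0.02585363186516626)) (np.float64(0.5315), np.float64(-0.0191)) (np.float64(0.5335422982473451), np.float64(-0.06405363186516626))
```

View pics/s4.png

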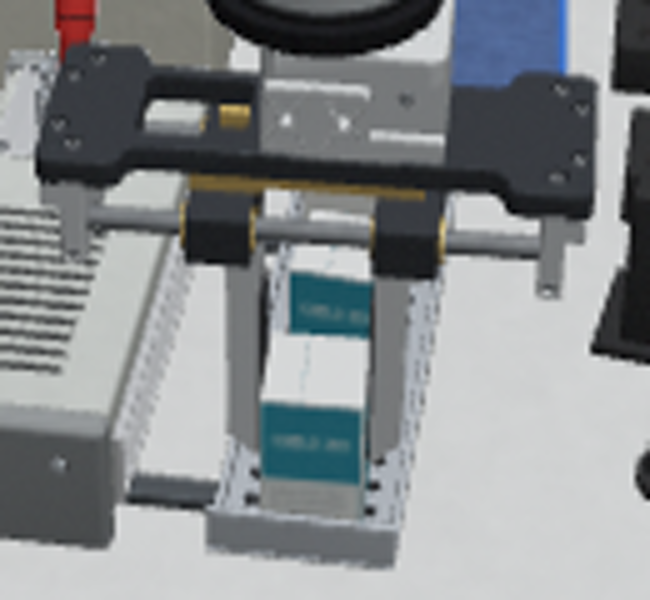

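move_arm([
  [0.8, 0, 0, -35, 0],
  [0.8, 0, 0, -70, 0],
  [0.8, 0, 0, -105, 0],
  [0.8, 0, 0, -108, 0],
  [0.8, 0, 0, -108, 0],
])

```text
time: 4.57
position: [0.5558, 0.2636, 0.1428]
tool_rot: [[-0.022, 1.0, 0.008], [1.0, 0.022, 0.004], [0.004, 0.008, -1.0]]
force: [0.0, 0.3, -0.5]
finger_gap: 0.036
```

move_arm([
  [0.8, -40, 0, 0, 0],
  [0.8, -80, 0, 0, 0],
  [0.8, -120, 0, 0, 0],
  [0.8, -160, 0, 0, 0],
  [0.8, -200, 0, 0, 0],
])

```text
time: 4.98
position: [0.5584, 0.0621, 0.1398]
tool_rot: [[-0.023, 1.0, 0.004], [1.0, 0.023, 0.004], [0.004, 0.005, -1.0]]
force: [0.1, -0.1, -0.8]
finger_gap: 0.0361
```

```bash
python3 go.py .5335 -.064 .026 92.6
```

```text
t 4.98 pos [0.5584 0.0621 0.1398] hd 91.3 gap 0.0361 F [ 0.1 -0.1 -0.8] q [-0.02  0.3   1.64  0.    1.2  -0.04] SHIFT [-126.   -28.3  113.2] TURN -1.3
```

move_arm([
  [0.8, -40, -10, 0, -1],
  [0.8, -80, -20, 0, -1],
  [0.8, -126, -28, 10, -1],
  [0.8, -126, -28, 50, -1],
  [0.8, -126, -28, 80, -1],
])

```text
time: 5.4
position: [0.5321, -0.0672, 0.0569]
tool_rot: [[-0.036, 0.999, 0.003], [0.999, 0.036, 0.004], [0.003, 0.003, -1.0]]
force: [-1.2, 0.4, -1.4]
finger_gap: 0.0358
```

move_arm([
  [0.8, 0, 0, 0, 0],
  [0.8, 0, 0, 0, 0],
])

```text
time: 5.57
position: [0.529, -0.067, 0.0541]
tool_rot: [[-0.035, 0.999, -0.004], [0.999, 0.035, 0.005], [0.005, -0.004, -1.0]]
force: [-0.1, 0.0, 0.5]
finger_gap: 0.036
```

```bash
python3 go.py .5335 -.064 .026 92.6
```

```text
t 5.57 pos [ 0.529  -0.067   0.0541] hd 92.0 gap 0.036 F [-0.1  0.   0.5] q [-0.26  0.35  1.81  0.    0.99 -0.3 ] SHIFT [ 2.7  4.7 28.1] TURN -0.6
```

move_arm([
  [0.8, 3, 3, 15, 0],
  [0.8, 3, 3, 24, 0],
  [0.8, 3, 3, 27, 0],
  [0.8, 3, 3, 27, 0],
])

```text
time: 5.9
position: [0.5317, -0.0632, 0.0272]
tool_rot: [[-0.036, 0.999, -0.005], [0.999, 0.036, 0.005], [0.005, -0.005, -1.0]]
force: [0.3, -0.2, -1.6]
finger_gap: 0.0356
```

move_arm([
  [0.8, 0, 0, 0, 0],
])

```text
time: 5.98
position: [0.5323, -0.0631, 0.028]
tool_rot: [[-0.037, 0.999, -0.004], [0.999, 0.037, 0.005], [0.005, -0.003, -1.0]]
force: [-0.0, -0.5, -0.8]
finger_gap: 0.0357
```

```bash
python3 - <<'E'
from go import *
plan(.5335,-.064,.026,92.6)
s=snapshot('side'); a=crop(s,290,170,130,110,5); cv2.imwrite('pics/s5.png',a)
E
```

```text
t 5.98 pos [ 0.5323 -0.0631  0.028 ] hd 92.11 gap 0.0357 F [-0.  -0.5 -0.8] q [-0.25  0.38  1.84  0.    0.93 -0.29] SHIFT [-1.   1.1  2. ] TURN -0.49
```

View pics/s5.png

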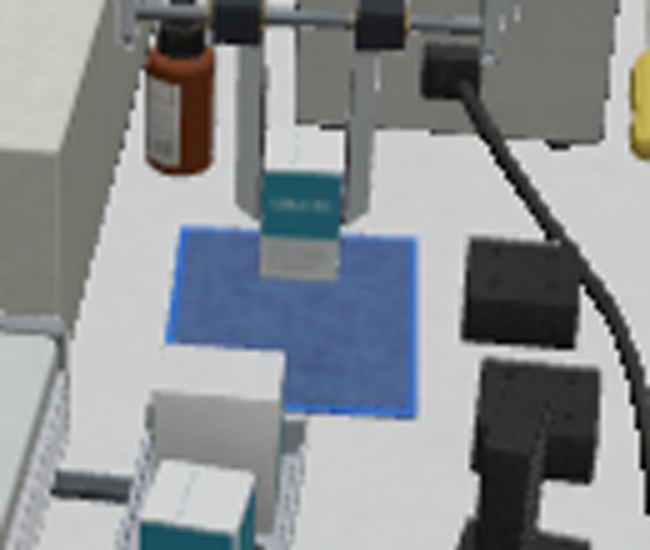

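move_arm([
  [0.8, -1, 1, 2, 0],
  [0.8, -1, 1, 2.5, 0],
  [0.8, -1, 1, 2.5, 0],
  [0.4, -1, 1, 2.5, 0],
  [0.4, -1, 1, 2.5, 0],
])

```text
time: 6.45
position: [0.5337, -0.0641, 0.0259]
tool_rot: [[-0.037, 0.999, -0.003], [0.999, 0.037, 0.005], [0.005, -0.003, -1.0]]
force: [-0.4, -0.4, 0.5]
finger_gap: 0.0457
```

move_arm([
  [0.4, 0, 0, 0, 0],
  [0.4, 0, 0, -30, 0],
  [0.4, 0, 0, -70, 0],
  [0.4, 0, 0, -100, 0],
  [0.4, 0, 0, -100, 0],
])

```text
time: 6.87
position: [0.5384, -0.0657, 0.1322]
tool_rot: [[-0.037, 0.999, 0.01], [0.999, 0.037, 0.002], [0.001, 0.01, -1.0]]
force: [0.7, -0.1, 0.2]
finger_gap: 0.0566
```

```bash
python3 - <<'E'
from go import *
plan(.551,.1934,.125,85.8)
s=snapshot('side'); a=crop(s,290,170,130,110,5); cv2.imwrite('pics/s6.png',a)
E
```

```text
t 6.87 pos [ 0.5384 -0.0657  0.1322] hd 92.1 gap 0.0566 F [ 0.7 -0.1  0.2] q [-0.25  0.27  1.7   0.    1.16 -0.29] SHIFT [258.5  22.    7.8] TURN 6.3
```

View pics/s6.png

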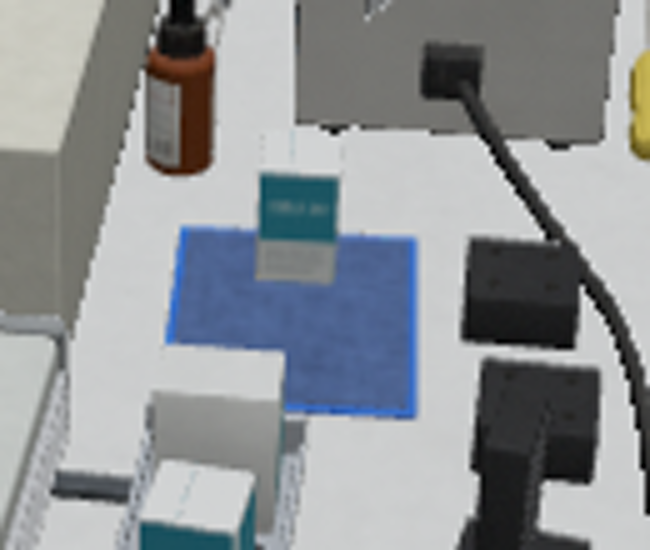

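move_arm([
  [0.35, 40, 5, 0, 6],
  [0.35, 80, 10, 0, 6],
  [0.35, 120, 15, 0, 6],
  [0.35, 160, 20, 0, 6],
  [0.35, 200, 22, 0, 6],
])

```text
time: 7.33
position: [0.5506, 0.1369, 0.1285]
tool_rot: [[0.069, 0.998, 0.003], [0.998, -0.069, 0.003], [0.003, 0.003, -1.0]]
force: [0.4, -0.9, -0.2]
finger_gap: 0.0613
```

move_arm([
  [0.35, 40, 5, 0, 0],
  [0.35, 58, 5, 0, 0],
  [0.35, 58, 5, 0, 0],
  [0.35, 58, 5, 0, 0],
])

```text
time: 7.67
position: [0.5584, 0.195, 0.127]
tool_rot: [[0.066, 0.998, 0.0], [0.998, -0.066, 0.001], [0.001, -0.0, -1.0]]
force: [0.9, 0.0, -0.3]
finger_gap: 0.0613
```

```bash
python3 go.py .551 .1934 .032 85.8
```

```text
t 7.67 pos [0.5584 0.195  0.127 ] hd 86.2 gap 0.0613 F [ 0.9  0.  -0.3] q [0.22 0.35 1.59 0.   1.2  0.28] SHIFT [-2.2 -7.2 95. ] TURN 0.4
```

move_arm([
  [0.35, -2, -7, 20, 0],
  [0.35, -2, -7, 50, 0],
  [0.35, -2, -7, 80, 0],
  [0.35, -2, -7, 95, 0],
  [0.35, -2, -7, 95, 0],
])

```text
time: 8.08
position: [0.5474, 0.1908, 0.0278]
tool_rot: [[0.068, 0.998, -0.009], [0.998, -0.068, -0.002], [-0.002, -0.009, -1.0]]
force: [-0.9, 0.1, -0.2]
finger_gap: 0.0609
```

move_arm([
  [0.35, 0, 0, 0, 0],
])

```text
time: 8.17
position: [0.5473, 0.1894, 0.0275]
tool_rot: [[0.069, 0.998, -0.01], [0.998, -0.07, -0.002], [-0.003, -0.01, -1.0]]
force: [-0.1, 0.5, 0.6]
finger_gap: 0.0612
```

```bash
python3 go.py .551 .1934 .032 85.8
```

```text
t 8.17 pos [0.5473 0.1894 0.0275] hd 86.01 gap 0.0612 F [-0.1  0.5  0.6] q [0.21 0.44 1.74 0.   0.98 0.28] SHIFT [ 4.2  3.4 -4.5] TURN 0.21
```

move_arm([
  [0.35, 3, 2, -3, 0],
  [0.35, 3, 2, -3, 0],
  [0.8, 3, 2, -3, 0],
  [0.8, 3, 2, -3, 0],
  [0.8, 3, 2, -3, 0],
])

```text
time: 8.58
position: [0.55, 0.1924, 0.0313]
tool_rot: [[0.069, 0.998, -0.009], [0.998, -0.069, -0.002], [-0.002, -0.008, -1.0]]
force: [0.2, -0.1, 0.3]
finger_gap: 0.0445
```

move_arm([
  [0.8, 0, 0, 0, 0],
  [0.8, 0, 0, 0, 0],
  [0.8, 0, 0, 0, 0],
  [0.8, 0, 0, 0, 0],
])

```text
time: 8.92
position: [0.5504, 0.1925, 0.0319]
tool_rot: [[0.069, 0.998, -0.008], [0.998, -0.069, -0.002], [-0.002, -0.007, -1.0]]
force: [-0.3, -0.6, 4.6]
finger_gap: 0.0361
```

```bash
python3 go.py .551 .1934 .135 85.8
```

```text
t 8.92 pos [0.5504 0.1925 0.0319] hd 86.03 gap 0.0361 F [-0.3 -0.6  4.6] q [0.22 0.44 1.73 0.   0.99 0.29] SHIFT [   0.7   -0.3 -103.1] TURN 0.23
```

move_arm([
  [0.8, 0, 0, -35, 0],
  [0.8, 0, 0, -70, 0],
  [0.8, 0, 0, -105, 0],
  [0.8, 0, 0, -105, 0],
  [0.8, -30, 0, -105, -3],
])

```text
time: 9.33
position: [0.5514, 0.1668, 0.1392]
tool_rot: [[0.012, 1.0, -0.001], [1.0, -0.012, 0.003], [0.003, -0.001, -1.0]]
force: [1.6, -0.5, -0.3]
finger_gap: 0.036
```

```bash
python3 go.py .5315 -.0191 .135 92.6
```

```text
t 9.33 pos [0.5514 0.1668 0.1392] hd 89.28 gap 0.036 F [ 1.6 -0.5 -0.3] q [0.17 0.32 1.61 0.   1.21 0.18] SHIFT [-186.1  -17.6    3.7] TURN -3.32
```

move_arm([
  [0.8, -40, -4, 0, -3],
  [0.8, -80, -8, 0, -3],
  [0.8, -120, -14, 0, -3],
  [0.8, -160, -17, 0, -3],
  [0.8, -186, -17, 0, -3],
])

```text
time: 9.75
position: [0.5303, -0.0219, 0.1377]
tool_rot: [[-0.039, 0.999, -0.003], [0.999, 0.039, 0.002], [0.002, -0.003, -1.0]]
force: [-0.5, 0.2, -0.3]
finger_gap: 0.036
```

move_arm([
  [0.8, 0, 0, 10, 0],
  [0.8, 0, 0, 40, 0],
  [0.8, 0, 0, 75, 0],
  [0.8, 0, 0, 85, 0],
  [0.8, 0, 0, 85, 0],
])

```text
time: 10.17
position: [0.5266, -0.0205, 0.0492]
tool_rot: [[-0.039, 0.999, -0.012], [0.999, 0.039, 0.004], [0.004, -0.012, -1.0]]
force: [-0.7, 0.3, 0.2]
finger_gap: 0.036
```

```bash
python3 go.py .5315 -.0191 .0265 92.6
```

```text
t 10.17 pos [ 0.5266 -0.0205  0.0492] hd 92.24 gap 0.036 F [-0.7  0.3  0.2] q [-0.17  0.35  1.83  0.    0.98 -0.21] SHIFT [ 1.1  5.2 22.7] TURN -0.36
```

move_arm([
  [0.8, 1, 4, 14, 0],
  [0.8, 1, 4, 20, 0],
  [0.8, 1, 4, 22, 0],
  [0.8, 1, 4, 23, 0],
  [0.8, 1, 4, 23, 0],
])

```text
time: 10.58
position: [0.5308, -0.0192, 0.027]
tool_rot: [[-0.039, 0.999, -0.011], [0.999, 0.04, 0.003], [0.004, -0.01, -1.0]]
force: [0.2, -0.3, 0.1]
finger_gap: 0.0362
```

```bash
python3 go.py .5315 -.0191 .0258 92.6
```

```text
t 10.58 pos [ 0.5308 -0.0192  0.027 ] hd 92.26 gap 0.0362 F [ 0.2 -0.3  0.1] q [-0.17  0.38  1.85  0.    0.93 -0.21] SHIFT [0.1 0.7 1.2] TURN -0.34
```

move_arm([
  [0.8, 0, 0, 1.3, 0],
  [0.8, 0, 0, 1.5, 0],
  [0.4, 0, 0, 1.5, 0],
  [0.4, 0, 0, 1.5, 0],
  [0.4, 0, 0, 1.5, 0],
])

```text
time: 11.0
position: [0.531, -0.0193, 0.0258]
tool_rot: [[-0.039, 0.999, -0.01], [0.999, 0.039, 0.003], [0.004, -0.01, -1.0]]
force: [0.2, 0.2, -1.0]
finger_gap: 0.0526
```

move_arm([
  [0.4, 0, 0, 0, 0],
  [0.4, 0, 0, -30, 0],
  [0.4, 0, 0, -70, 0],
  [0.35, 0, 0, -100, 0],
  [0.3, 10, 0, -100, 0],
])

```text
time: 11.42
position: [0.5365, -0.0113, 0.1321]
tool_rot: [[-0.038, 0.999, 0.003], [0.999, 0.038, 0.0], [0.0, 0.003, -1.0]]
force: [1.1, 0.1, -0.3]
finger_gap: 0.0639
```

```bash
python3 - <<'E'
from go import *
plan(.5505,.1272,.125,89.0)
s=snapshot('side'); a=crop(s,290,170,130,110,5); cv2.imwrite('pics/s7.png',a)
E
```

```text
t 11.42 pos [ 0.5365 -0.0113  0.1321] hd 92.18 gap 0.0639 F [ 1.1  0.1 -0.3] q [-0.15  0.27  1.71  0.    1.16 -0.19] SHIFT [137.9  19.3   7.2] TURN 3.18
```

View pics/s7.png

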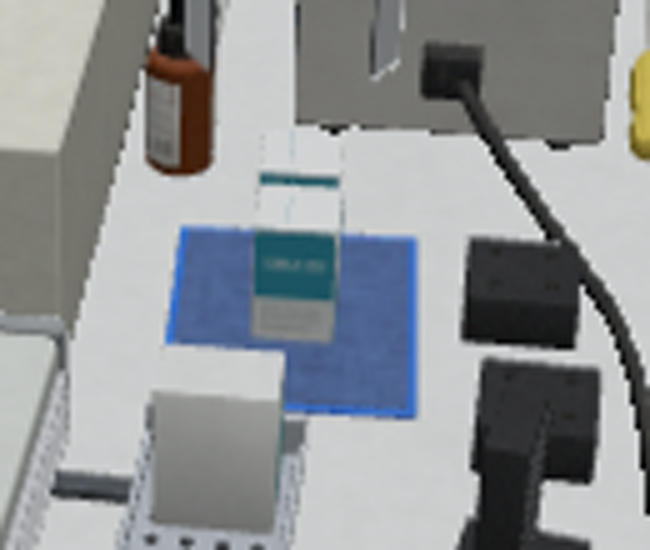

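move_arm([
  [0.23, 40, 5, 0, 3],
  [0.23, 80, 12, 0, 3],
  [0.23, 120, 19, 0, 3],
  [0.23, 138, 19, 5, 3],
  [0.23, 138, 19, 5, 3],
])

```text
time: 11.88
position: [0.5461, 0.1338, 0.1225]
tool_rot: [[0.009, 1.0, -0.006], [1.0, -0.009, 0.005], [0.005, -0.006, -1.0]]
force: [-1.1, -0.5, 0.4]
finger_gap: 0.0725
```

```bash
python3 go.py .5505 .1272 .034 89
```

```text
t 11.88 pos [0.5461 0.1338 0.1225] hd 89.47 gap 0.0725 F [-1.1 -0.5  0.4] q [0.11 0.32 1.66 0.01 1.17 0.12] SHIFT [-7.   5.  88.5] TURN 0.47
```

move_arm([
  [0.23, -7, 5, 20, 0.4],
  [0.23, -7, 5, 50, 0.4],
  [0.23, -7, 5, 80, 0.4],
  [0.23, -7, 5, 88, 0.4],
  [0.23, -7, 5, 88, 0.4],
])

```text
time: 12.3
position: [0.5474, 0.126, 0.0314]
tool_rot: [[0.017, 1.0, -0.014], [1.0, -0.017, 0.004], [0.003, -0.014, -1.0]]
force: [0.3, 0.3, 0.7]
finger_gap: 0.0721
```

```bash
python3 go.py .5505 .1272 .034 89
```

```text
t 12.3 pos [0.5474 0.126  0.0314] hd 89.04 gap 0.0721 F [0.3 0.3 0.7] q [0.1  0.41 1.77 0.01 0.97 0.11] SHIFT [ 1.3  3.1 -2.6] TURN 0.04
```

move_arm([
  [0.23, 1, 3, -2, 0],
  [0.23, 1, 3, -2, 0],
  [0.7, 1, 3, -2, 0],
  [0.7, 1, 3, -2, 0],
  [0.7, 1, 3, -2, 0],
])

```text
time: 12.72
position: [0.5512, 0.127, 0.0345]
tool_rot: [[0.017, 1.0, -0.012], [1.0, -0.017, 0.004], [0.004, -0.012, -1.0]]
force: [0.3, -0.7, -0.8]
finger_gap: 0.0554
```

move_arm([
  [0.7, 0, 0, 0, 0],
  [0.7, 0, 0, 0, 0],
  [0.7, 0, 0, 0, 0],
])

```text
time: 12.97
position: [0.5515, 0.1271, 0.0352]
tool_rot: [[0.017, 1.0, -0.011], [1.0, -0.017, 0.004], [0.004, -0.011, -1.0]]
force: [-0.7, -0.6, 3.8]
finger_gap: 0.0482
```

```bash
python3 go.py .5505 .1272 .135 89
```

```text
t 12.97 pos [0.5515 0.1271 0.0352] hd 89.04 gap 0.0482 F [-0.7 -0.6  3.8] q [0.1  0.41 1.76 0.01 0.98 0.11] SHIFT [  0.5  -2.1 -99.8] TURN 0.04
```

move_arm([
  [0.7, 0, 0, -35, 0],
  [0.7, 0, 0, -70, 0],
  [0.7, 0, -5, -100, 0],
  [0.7, -10, -10, -100, -1],
  [0.7, -50, -15, -100, -2],
])

```text
time: 13.38
position: [0.5387, 0.0806, 0.1376]
tool_rot: [[-0.024, 1.0, -0.004], [1.0, 0.024, 0.007], [0.007, -0.004, -1.0]]
force: [-0.1, -1.3, -0.9]
finger_gap: 0.0482
```

```bash
python3 go.py .5295 .0258 .05 92.6
```

```text
t 13.38 pos [0.5387 0.0806 0.1376] hd 91.37 gap 0.0482 F [-0.1 -1.3 -0.9] q [ 0.02  0.28  1.68  0.01  1.19 -0.01] SHIFT [-55.2 -10.1  87.3] TURN -1.23
```

move_arm([
  [0.7, -30, -8, 0, -1],
  [0.7, -54, -8, 0, -1],
  [0.7, -54, -8, 30, -1],
  [0.7, -54, -8, 65, -1],
  [0.7, -54, -8, 80, -1],
])

```text
time: 13.8
position: [0.5291, 0.0265, 0.0543]
tool_rot: [[-0.04, 0.999, -0.009], [0.999, 0.04, 0.008], [0.008, -0.009, -1.0]]
force: [0.3, -0.3, -0.9]
finger_gap: 0.0478
```

move_arm([
  [0.7, 0, 0, 0, 0],
  [0.7, 0, 0, 0, 0],
])

```text
time: 13.97
position: [0.5278, 0.0265, 0.0532]
tool_rot: [[-0.04, 0.999, -0.013], [0.999, 0.04, 0.008], [0.008, -0.012, -1.0]]
force: [0.5, 0.0, -0.5]
finger_gap: 0.0485
```

```bash
python3 go.py .5295 .0258 .0298 92.6
```

```text
t 13.97 pos [0.5278 0.0265 0.0532] hd 92.29 gap 0.0485 F [ 0.5  0.  -0.5] q [-0.09  0.35  1.82  0.01  0.99 -0.13] SHIFT [-1.   2.  23.4] TURN -0.31
```

move_arm([
  [0.7, -1, 2, 14, 0],
  [0.7, -1, 2, 20, 0],
  [0.7, -1, 2, 22.5, 0],
  [0.7, -1, 2, 23, 0],
  [0.7, -1, 2, 23, 0],
])

```text
time: 14.38
position: [0.53, 0.0259, 0.0309]
tool_rot: [[-0.04, 0.999, -0.011], [0.999, 0.04, 0.008], [0.008, -0.011, -1.0]]
force: [-0.8, -0.2, -0.9]
finger_gap: 0.0477
```

```bash
python3 go.py .5295 .0258 .029 92.6
```

```text
t 14.38 pos [0.53   0.0259 0.0309] hd 92.3 gap 0.0477 F [-0.8 -0.2 -0.9] q [-0.09  0.37  1.84  0.01  0.94 -0.13] SHIFT [-0.1 -0.5  1.9] TURN -0.3
```

move_arm([
  [0.7, 0, 0, 1.5, 0],
  [0.7, 0, 0, 1.8, 0],
  [0.28, 0, 0, 1.8, 0],
  [0.28, 0, 0, 1.8, 0],
  [0.28, 0, 0, 1.8, 0],
])

```text
time: 14.8
position: [0.5302, 0.0259, 0.0293]
tool_rot: [[-0.04, 0.999, -0.011], [0.999, 0.04, 0.008], [0.008, -0.011, -1.0]]
force: [0.3, 0.6, 0.2]
finger_gap: 0.0647
```

move_arm([
  [0.28, 0, 0, 0, 0],
  [0.28, 0, 0, -30, 0],
  [0.28, 0, 0, -70, 0],
  [0.28, 0, 0, -105, 0],
  [0.28, 30, -10, -120, 0],
])

```text
time: 15.22
position: [0.5255, 0.051, 0.1544]
tool_rot: [[-0.036, 0.999, -0.001], [0.999, 0.036, 0.005], [0.005, -0.0, -1.0]]
force: [1.5, 1.0, 0.1]
finger_gap: 0.0677
```

```bash
python3 - <<'E'
from go import *
plan(.4236,.2331,.14,89)
t=snapshot('top');s=snapshot('side'); a=crop(s,220,160,200,150,4); cv2.imwrite('pics/s8.png',a); save(t,'t8')
E
```

```text
t 15.22 pos [0.5255 0.051  0.1544] hd 92.07 gap 0.0677 F [1.5 1.  0.1] q [-0.04  0.24  1.69  0.    1.21 -0.08] SHIFT [185.6 -95.2  15.2] TURN 3.07
```

View pics/s8.png

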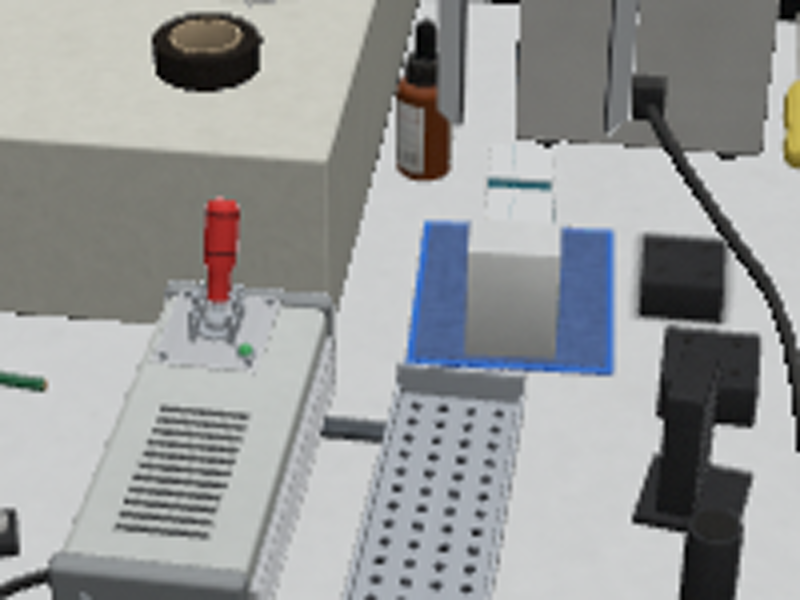

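View pics/t8.png

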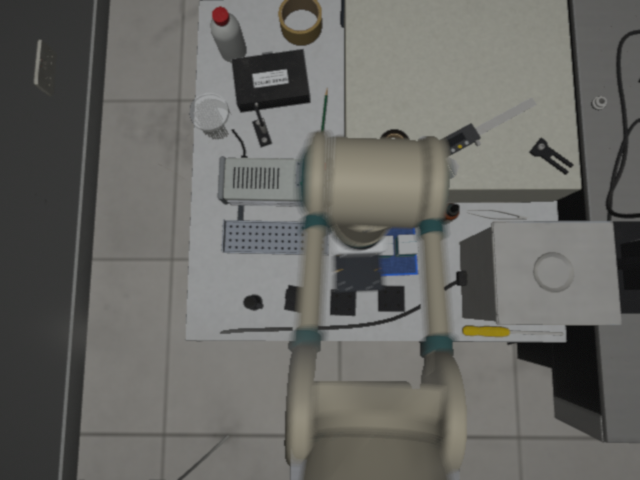

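move_arm([
  [0.45, 37, -19, 0, 6],
  [0.45, 74, -38, 0, 12],
  [0.45, 111, -57, 0, 17.8],
  [0.45, 148, -76, 0, 17.8],
  [0.45, 186, -95, 5, 17.8],
])

```text
time: 15.73
position: [0.4189, 0.2375, 0.1507]
tool_rot: [[0.266, 0.964, -0.004], [0.964, -0.266, 0.009], [0.008, -0.006, -1.0]]
force: [0.1, -0.1, -0.6]
finger_gap: 0.0517
```

move_arm([
  [0.45, 0, 0, 0, 0],
])

```text
time: 15.82
position: [0.4141, 0.242, 0.1494]
tool_rot: [[0.261, 0.965, -0.009], [0.965, -0.26, 0.011], [0.009, -0.012, -1.0]]
force: [0.4, 0.5, -0.5]
finger_gap: 0.0516
```

```bash
python3 - <<'E'
from go import *
plan(.4236,.2331,.08,74.3)
t=snapshot('top');s=snapshot('side'); a=crop(s,320,210,130,120,5); cv2.imwrite('pics/s9.png',a); a=crop(t,210,140,200,150,4); cv2.imwrite('pics/t9.png',a)
st=telemetry.state(); p=np.array(st['position']);p[2]=.06; print((np.array(proj(s,p))+.5-[320,210])*5)
E
```

```text
t 15.82 pos [0.4141 0.242  0.1494] hd 74.89 gap 0.0516 F [ 0.4  0.5 -0.5] q [0.37 0.17 1.79 0.01 1.18 0.63] SHIFT [-6.7 12.3 69.2] TURN 0.59
[412.30857717 417.83202548]
```

View pics/s9.png

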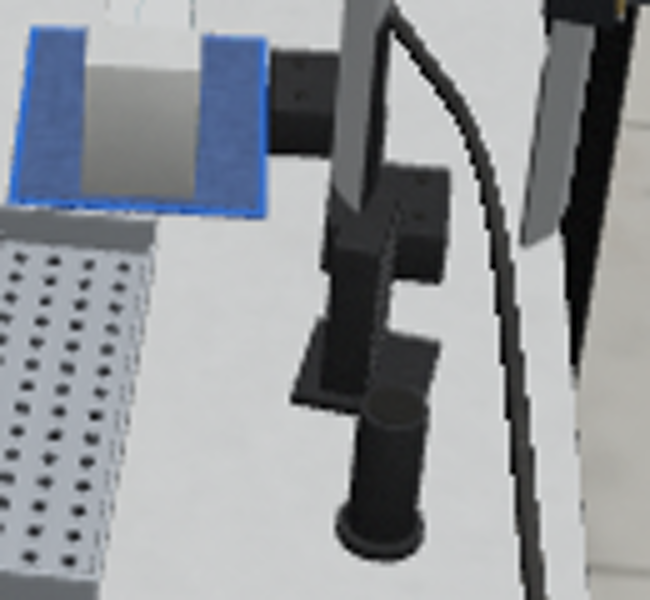

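View pics/t9.png

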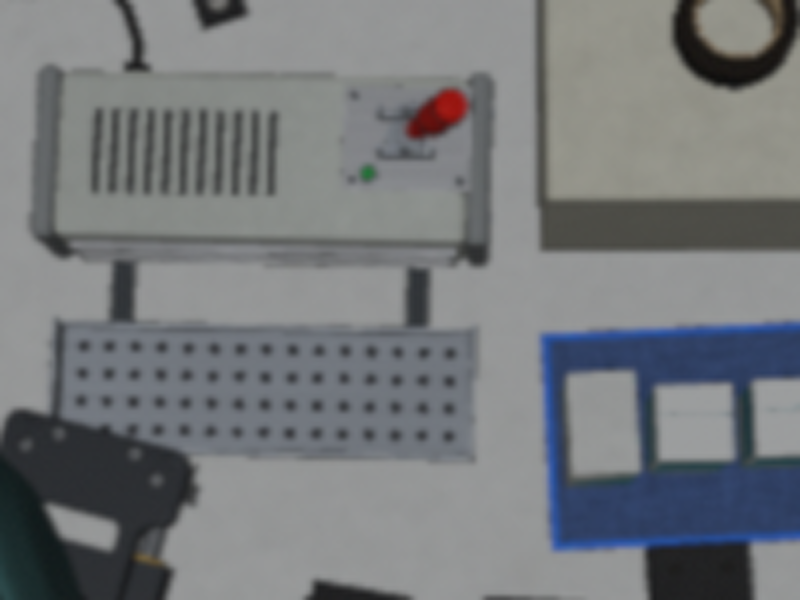

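```bash
python3 - <<'E'
from go import *
t=snapshot('top'); c=lambda u,v:(210+u/4-.5,140+v/4-.5)
a=at(t,*c(84,346),.008);b=at(t,*c(449,436),.008);d=at(t,*c(450,353),.008);print(a,b,d,(a+b)/2, np.arctan2(-(a-d)[0],(a-d)[1]))
plan(.4236,.2331,.08,74.3)
E
```

```text
[0.57652168 0.28382058 0.008     ] [0.53081557 0.09939411 0.008     ] [0.57280632 0.09897154 0.008     ] [0.55366862 0.19160734 0.008     ] -0.020096715952592253
t 15.97 pos [0.4187 0.2371 0.15  ] hd 74.66 gap 0.052 F [0.3 0.1 0.4] q [0.36 0.18 1.79 0.01 1.18 0.63] SHIFT [-3.   6.3 69.9] TURN 0.36
```

```bash
sed -i 's/np.cos(-.016),np.sin(-.016); return .551+/np.cos(-.018),np.sin(-.018); return .5525+/; s/,.191+/,.1913+/' go.py; sed -n 8,11p go.py
```

```text
c,s=np.cos(-.018),np.sin(-.018); return .5525+(c*a-s*b)/1000,.1913+(s*a+c*b)/1000
def mw(a,b):
    c,s=np.cos(.0454),np.sin(.0454); return .5315+(c*a-s*b)/1000,-.0191+(s*a+c*b)/1000
if __name__=='__main__': plan(*map(float,sys.argv[1:]))
```

move_arm([
  [0.45, -3, 6, 20, 0.4],
  [0.45, -3, 6, 40, 0.4],
  [0.45, -3, 6, 65, 0.4],
  [0.45, -3, 6, 70, 0.4],
  [0.45, -3, 6, 70, 0.4],
])

```text
time: 16.38
position: [0.4229, 0.2311, 0.0783]
tool_rot: [[0.274, 0.962, -0.009], [0.962, -0.274, 0.006], [0.003, -0.01, -1.0]]
force: [0.4, -0.3, -0.0]
finger_gap: 0.0513
```

```bash
python3 - <<'E'
from go import *
plan(.4236,.2331,.022,74.3)
s=snapshot('side'); a=crop(s,320,210,130,120,5); cv2.imwrite('pics/s10.png',a)
E
```

```text
t 16.38 pos [0.4229 0.2311 0.0783] hd 74.12 gap 0.0513 F [ 0.4 -0.3 -0. ] q [0.35 0.25 1.89 0.01 1.01 0.62] SHIFT [ 2.   0.7 56.3] TURN -0.18
```

View pics/s10.png

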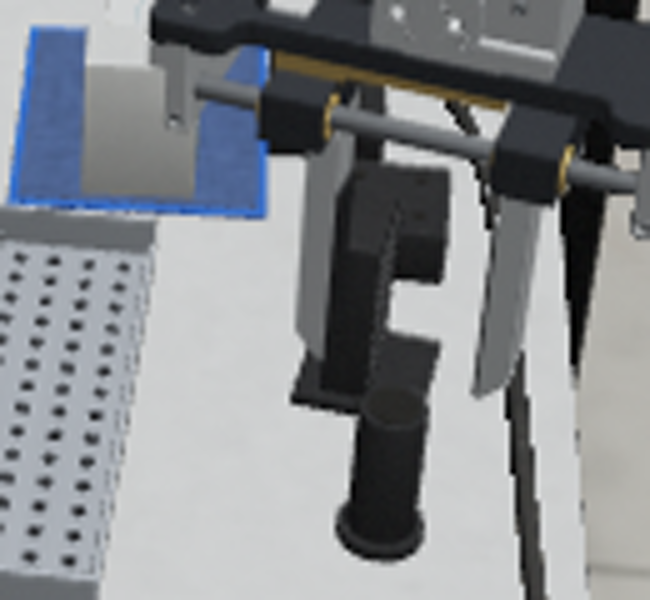

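move_arm([
  [0.45, 2, 1, 20, 0],
  [0.45, 2, 1, 40, 0],
  [0.45, 2, 1, 53, 0],
  [0.45, 2, 1, 55, 0],
  [0.45, 2, 1, 55, 0],
], grip_force=25)

```text
time: 16.85
position: [0.4259, 0.2336, 0.0251]
tool_rot: [[0.274, 0.962, -0.005], [0.962, -0.274, 0.007], [0.005, -0.007, -1.0]]
force: [0.7, -0.0, -0.3]
finger_gap: 0.0516
```

move_arm([
  [0.9, 0, 0, 0, 0],
  [0.9, 0, 0, 0, 0],
  [0.9, 0, 0, 0, 0],
  [0.9, 0, 0, 0, 0],
  [0.9, 0, 0, 0, 0],
])

```text
time: 17.27
position: [0.4261, 0.2338, 0.0257]
tool_rot: [[0.274, 0.962, -0.005], [0.962, -0.274, 0.008], [0.006, -0.007, -1.0]]
force: [-0.1, 0.1, 3.4]
finger_gap: 0.0244
```

```bash
python3 - <<'E'
from go import *
plan(.4236,.2331,.022,74.3)
s=snapshot('side'); a=crop(s,320,210,130,120,5); cv2.imwrite('pics/s11.png',a)
print(dw(0,82))
E
```

```text
t 17.27 pos [0.4261 0.2338 0.0257] hd 74.1 gap 0.0244 F [-0.1  0.1  3.4] q [0.35 0.32 1.95 0.01 0.87 0.62] SHIFT [-1.4 -2.2  3.7] TURN -0.2
(np.float64(0.5539759202972911), np.float64(0.27328671635866414))
```

View pics/s11.png

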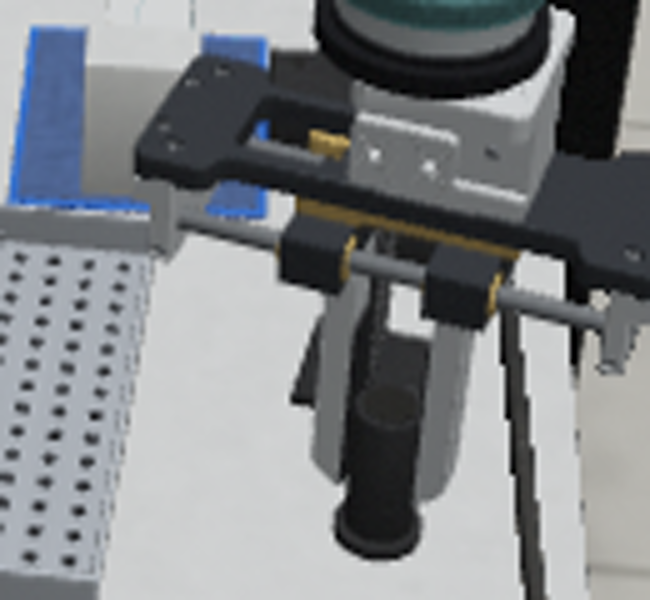

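move_arm([
  [0.9, 0, 0, -30, 0],
  [0.9, 0, 0, -60, 0],
  [0.9, 0, 10, -75, -5],
  [0.9, 20, 50, -75, -10],
  [0.9, 30, 80, -75, -14.9],
])

```text
time: 17.73
position: [0.5133, 0.2412, 0.1024]
tool_rot: [[0.012, 1.0, -0.001], [1.0, -0.012, 0.009], [0.009, -0.001, -1.0]]
force: [0.8, 1.0, -0.5]
finger_gap: 0.0245
```

```bash
python3 go.py .554 .2733 .08 89
```

```text
t 17.73 pos [0.5133 0.2412 0.1024] hd 89.32 gap 0.0245 F [ 0.8  1.  -0.5] q [0.31 0.34 1.68 0.01 1.12 0.32] SHIFT [32.4 40.4 22.7] TURN 0.32
```

move_arm([
  [0.9, 20, 25, 0, 0.3],
  [0.9, 30, 38, 5, 0.3],
  [0.9, 31, 38, 22, 0.3],
  [0.9, 31, 38, 30, 0.3],
  [0.9, 31, 38, 30, 0.3],
])

```text
time: 18.15
position: [0.5492, 0.2711, 0.0699]
tool_rot: [[0.017, 1.0, -0.007], [1.0, -0.017, 0.007], [0.007, -0.007, -1.0]]
force: [-0.2, -0.1, -1.5]
finger_gap: 0.0242
```

move_arm([
  [0.9, 0, 0, 0, 0],
  [0.9, 0, 0, 0, 0],
])

```text
time: 18.32
position: [0.5481, 0.2707, 0.0697]
tool_rot: [[0.017, 1.0, -0.008], [1.0, -0.017, 0.006], [0.006, -0.008, -1.0]]
force: [0.4, 0.3, -1.1]
finger_gap: 0.0247
```

```bash
python3 - <<'E'
from go import *
plan(.554,.2733,.034,89)
s=snapshot('side'); a=crop(s,260,220,130,120,5); cv2.imwrite('pics/s12.png',a)
E
```

```text
t 18.32 pos [0.5481 0.2707 0.0697] hd 89.03 gap 0.0247 F [ 0.4  0.3 -1.1] q [0.34 0.43 1.62 0.01 1.1  0.35] SHIFT [ 2.5  6.2 35.7] TURN 0.03
```

View pics/s12.png

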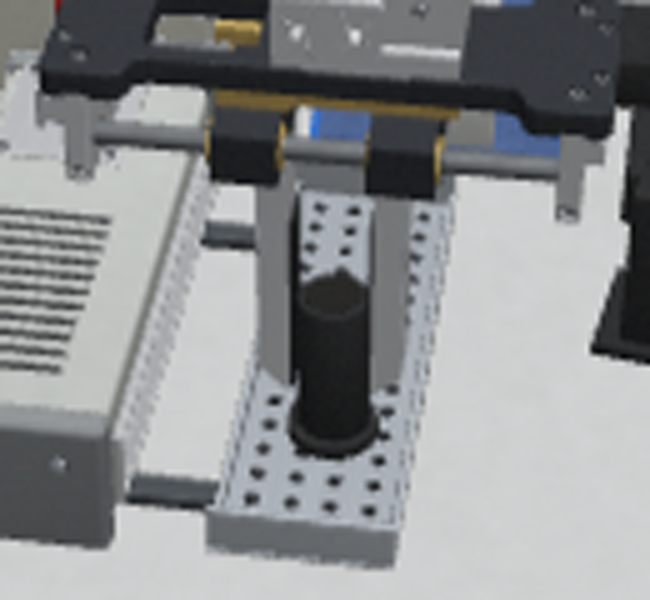

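move_arm([
  [0.9, 2, 6, 15, 0],
  [0.9, 2, 6, 28, 0],
  [0.9, 2, 6, 33, 0],
  [0.9, 2, 6, 34.5, 0],
  [0.9, 2, 6, 34.5, 0],
])

```text
time: 18.78
position: [0.5542, 0.2729, 0.0359]
tool_rot: [[0.017, 1.0, -0.007], [1.0, -0.017, 0.007], [0.007, -0.007, -1.0]]
force: [-0.2, -0.2, -0.3]
finger_gap: 0.0246
```

```bash
python3 - <<'E'
from go import *
plan(.554,.2733,.034,89)
s=snapshot('side'); a=crop(s,260,220,130,120,5); cv2.imwrite('pics/s13.png',a)
E
```

```text
t 18.78 pos [0.5542 0.2729 0.0359] hd 89.03 gap 0.0246 F [-0.2 -0.2 -0.3] q [0.34 0.47 1.65 0.01 1.03 0.35] SHIFT [ 0.4 -0.2  2. ] TURN 0.03
```

View pics/s13.png

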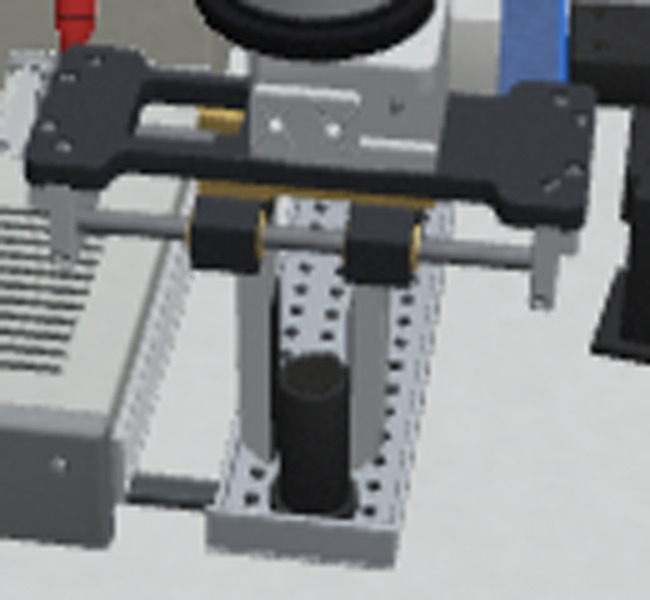

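move_arm([
  [0.9, 0, 0, 1.5, 0],
  [0.9, 0, 0, 2, 0],
  [0.9, 0, 0, 2, 0],
  [0.5, 0, 0, 2, 0],
  [0.5, 0, 0, 2, 0],
])

```text
time: 19.25
position: [0.5549, 0.2732, 0.0347]
tool_rot: [[0.017, 1.0, -0.005], [1.0, -0.017, 0.007], [0.007, -0.006, -1.0]]
force: [-0.0, -0.3, 0.2]
finger_gap: 0.0346
```

move_arm([
  [0.5, 0, 0, 0, 0],
  [0.5, 0, 0, -30, 0],
  [0.5, 0, 0, -70, 0],
  [0.5, 0, 0, -100, 0],
  [0.5, -20, -20, -100, 0],
])

```text
time: 19.67
position: [0.5436, 0.2569, 0.1419]
tool_rot: [[0.016, 1.0, 0.013], [1.0, -0.016, 0.014], [0.015, 0.012, -1.0]]
force: [1.8, -1.2, 1.3]
finger_gap: 0.0468
```

```bash
python3 - <<'E'
from go import *
plan(.437,.145,.14,80.5)
s=snapshot('side'); a=crop(s,260,210,160,120,5); cv2.imwrite('pics/s14.png',a)
E
```

```text
t 19.67 pos [0.5436 0.2569 0.1419] hd 89.1 gap 0.0468 F [ 1.8 -1.2  1.3] q [0.32 0.35 1.56 0.01 1.22 0.33] SHIFT [-113.6 -104.8   -1. ] TURN 8.6
```

View pics/s14.png

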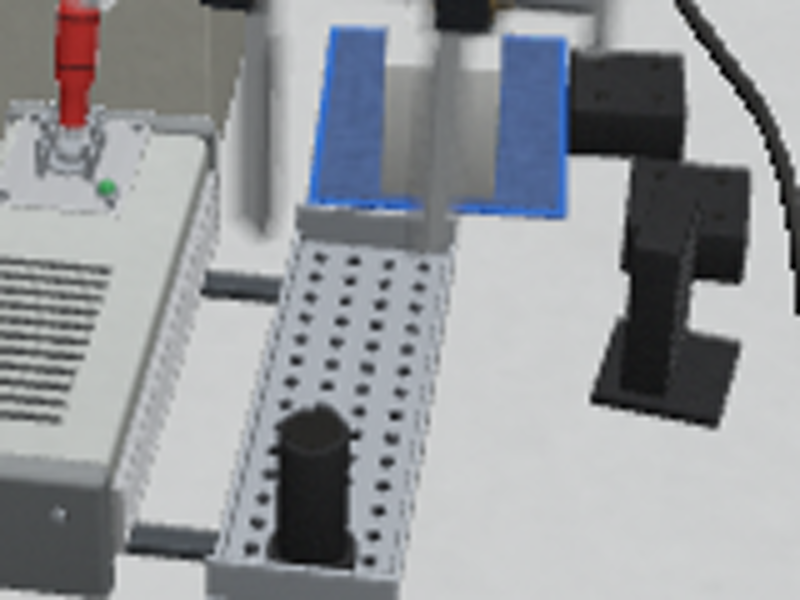

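```bash
python3 - <<'E'
from go import *
s=snapshot('side'); c=lambda u,v:(260+u/5-.5,210+v/5-.5)
w=np.array([at(s,*c(*q),.006)[:2] for q in [(592,403),(612,318),(742,342),(718,424)]]); print(w.round(4),w.mean(0))
e=w[0]-w[1]+w[3]-w[2]; print(np.arctan2(-e[0],e[1])); e=w[0]-w[3]+w[1]-w[2]; print(np.arctan2(e[1],e[0]))
for D in [(.431,.146,-.165)]:
  x,y,a=D; print(x+.006*np.cos(a),y+.006*np.sin(a))
  im=crop(s,360,240,60,60,8); wire(s,im,(360,240),8,*D,BEAM); cv2.imwrite('pics/b1.png',im)
E
```

```text
[[0.4584 0.1717]
 [0.4524 0.1186]
 [0.401  0.1269]
 [0.4104 0.1776]] [0.43055488 0.14868165]
-0.147558266885605
-0.14245104524801186
0.43691851013207805 0.14501448601405711
```

View pics/b1.png

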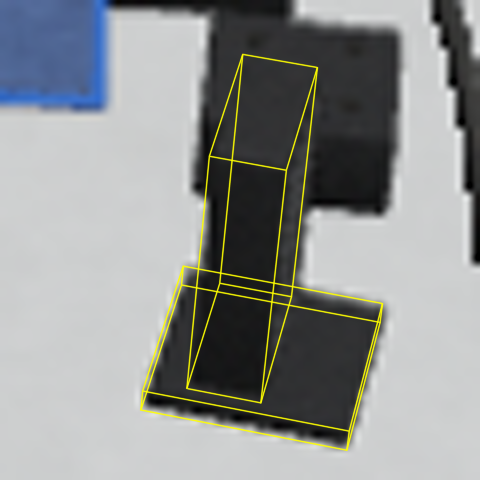

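move_arm([
  [0.5, -35, -33, 0, 3],
  [0.5, -70, -66, 0, 6],
  [0.5, -112, -103, 0, 8],
  [0.5, -112, -103, 0, 8],
  [0.5, -112, -103, 0, 8],
])

```text
time: 20.18
position: [0.4229, 0.1382, 0.1355]
tool_rot: [[0.158, 0.987, -0.011], [0.987, -0.158, 0.004], [0.003, -0.011, -1.0]]
force: [-1.0, -0.3, -0.1]
finger_gap: 0.047
```

move_arm([
  [0.5, 0, 0, 0, 0],
  [0.5, 0, 0, 0, 0],
])

```text
time: 20.35
position: [0.4228, 0.1383, 0.1353]
tool_rot: [[0.159, 0.987, -0.011], [0.987, -0.159, 0.004], [0.003, -0.012, -1.0]]
force: [-0.4, 0.3, -0.4]
finger_gap: 0.0468
```

```bash
python3 go.py .4369 .146 .085 81.1
```

```text
t 20.35 pos [0.4228 0.1383 0.1353] hd 80.87 gap 0.0468 F [-0.4  0.3 -0.4] q [0.15 0.14 1.87 0.01 1.14 0.31] SHIFT [ 9.7 13.3 50.2] TURN -0.23
```

move_arm([
  [0.5, 10, 13, 0, 0],
  [0.5, 10, 13, 30, 0],
  [0.5, 10, 13, 45, 0],
  [0.5, 10, 13, 45, 0],
])

```text
time: 20.68
position: [0.4354, 0.1468, 0.0872]
tool_rot: [[0.158, 0.987, -0.017], [0.987, -0.158, 0.004], [0.001, -0.018, -1.0]]
force: [-0.7, -0.2, -0.1]
finger_gap: 0.0471
```

```bash
python3 - <<'E'
from go import *
plan(.4369,.146,.03,81.1)
s=snapshot('side'); a=crop(s,340,200,100,120,5); cv2.imwrite('pics/s15.png',a)
E
```

```text
t 20.68 pos [0.4354 0.1468 0.0872] hd 80.92 gap 0.0471 F [-0.7 -0.2 -0.1] q [0.17 0.22 1.91 0.01 1.03 0.32] SHIFT [-0.6  2.6 57.1] TURN -0.18
```

View pics/s15.png

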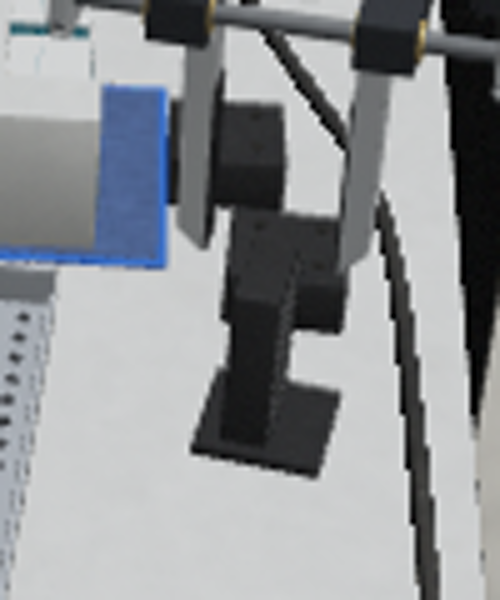

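move_arm([
  [0.5, 0, 3, 20, 0],
  [0.5, 0, 3, 40, 0],
  [0.5, 0, 3, 54, 0],
  [0.5, 0, 3, 57, 0],
  [0.5, 0, 3, 57, 0],
], grip_force=30)

```text
time: 21.15
position: [0.439, 0.147, 0.0316]
tool_rot: [[0.157, 0.987, -0.015], [0.988, -0.157, 0.004], [0.002, -0.016, -1.0]]
force: [0.2, 0.1, 0.2]
finger_gap: 0.047
```

move_arm([
  [0.95, 0, 0, 0, 0],
  [0.95, 0, 0, 0, 0],
  [0.95, 0, 0, 0, 0],
  [0.95, 0, 0, 0, 0],
  [0.95, 0, 0, 0, 0],
])

```text
time: 21.57
position: [0.4382, 0.1472, 0.0321]
tool_rot: [[0.158, 0.987, -0.017], [0.987, -0.158, 0.004], [0.002, -0.017, -1.0]]
force: [-0.3, 0.2, 2.7]
finger_gap: 0.0177
```

```bash
python3 - <<'E'
from go import *
plan(.4369,.146,.03,81.1)
s=snapshot('side'); a=crop(s,340,200,100,120,5); cv2.imwrite('pics/s16.png',a)
print(dw(0,-73),dw(6,-73))
E
```

```text
t 21.57 pos [0.4382 0.1472 0.0321] hd 80.92 gap 0.0177 F [-0.3  0.2  2.7] q [0.17 0.29 1.98 0.01 0.89 0.32] SHIFT [-1.4 -1.1  2.1] TURN -0.18
(np.float64(0.5511860709548505), np.float64(0.11831182568070145)) (np.float64(0.5571850989810943), np.float64(0.11820383151260697))
```

View pics/s16.png

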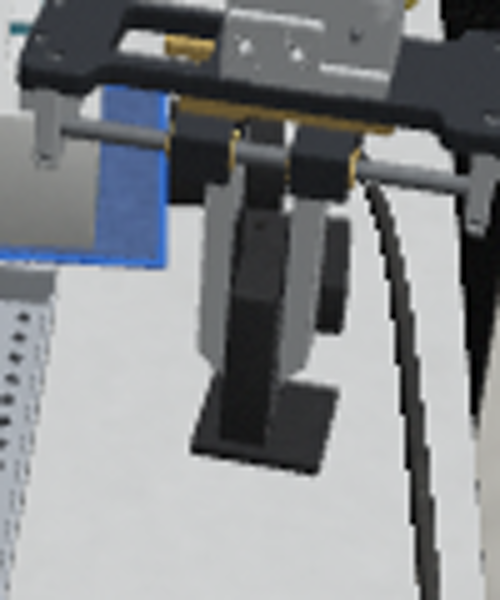

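move_arm([
  [0.95, 0, 0, -30, 0],
  [0.95, 0, 0, -60, -3],
  [0.95, -10, 40, -65, -8],
  [0.95, -25, 80, -65, -8],
  [0.95, -45, 115, -65, -8],
])

```text
time: 22.03
position: [0.5482, 0.0845, 0.096]
tool_rot: [[0.017, 1.0, -0.013], [1.0, -0.017, 0.005], [0.005, -0.013, -1.0]]
force: [0.8, 0.8, -4.4]
finger_gap: 0.0176
```

```bash
python3 go.py .5572 .1182 .08 89
```

```text
t 22.03 pos [0.5482 0.0845 0.096 ] hd 89.05 gap 0.0176 F [ 0.8  0.8 -4.4] q [0.02 0.34 1.71 0.01 1.11 0.04] SHIFT [33.7  8.7 16.1] TURN 0.05
```

move_arm([
  [0.95, 25, 9, 0, 0],
  [0.95, 34, 9, 0, 0],
  [0.95, 34, 9, 18, 0],
  [0.95, 34, 9, 25, 0],
  [0.95, 34, 9, 25, 0],
])

```text
time: 22.45
position: [0.5543, 0.1183, 0.0684]
tool_rot: [[0.016, 1.0, -0.019], [1.0, -0.016, 0.004], [0.004, -0.019, -1.0]]
force: [-1.0, -0.2, -3.3]
finger_gap: 0.0181
```

move_arm([
  [0.95, 0, 0, 0, 0],
  [0.95, 0, 0, 0, 0],
])

```text
time: 22.62
position: [0.5532, 0.1183, 0.0682]
tool_rot: [[0.015, 1.0, -0.021], [1.0, -0.015, 0.004], [0.003, -0.021, -1.0]]
force: [-1.1, -0.7, -4.6]
finger_gap: 0.0179
```

```bash
python3 - <<'E'
from go import *
plan(.5572,.1182,.0405,89)
s=snapshot('side'); a=crop(s,260,190,130,120,5); cv2.imwrite('pics/s17.png',a)
t=snapshot('top'); a=crop(t,210,140,150,130,5); cv2.imwrite('pics/t17.png',a)
E
```

```text
t 22.62 pos [0.5532 0.1183 0.0682] hd 89.11 gap 0.0179 F [-1.1 -0.7 -4.6] q [0.08 0.38 1.71 0.01 1.07 0.1 ] SHIFT [-0.1  4.6 27.6] TURN 0.11
```

View pics/s17.png

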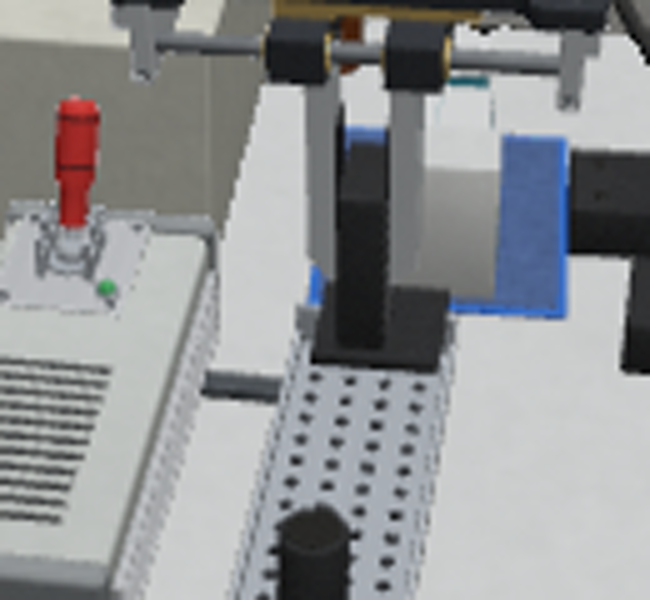

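View pics/t17.png

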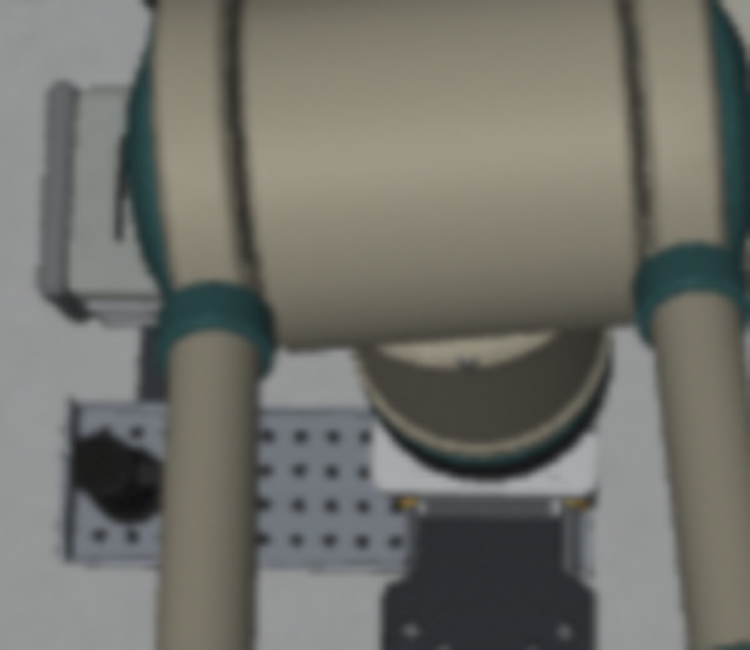

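move_arm([
  [0.95, 0, 4.5, 10, 0],
  [0.95, 0, 4.5, 18, 0],
  [0.95, 0, 4.5, 24, 0],
  [0.95, 0, 4.5, 26, 0],
  [0.95, 0, 4.5, 26, 0],
])

```text
time: 23.13
position: [0.5574, 0.1183, 0.0417]
tool_rot: [[0.016, 1.0, -0.021], [1.0, -0.016, 0.004], [0.003, -0.021, -1.0]]
force: [0.1, -1.0, -4.4]
finger_gap: 0.0178
```

```bash
python3 - <<'E'
from go import *
plan(.5572,.1182,.0405,89)
s=snapshot('side'); a=crop(s,260,190,130,120,5); cv2.imwrite('pics/s18.png',a)
E
```

```text
t 23.13 pos [0.5574 0.1183 0.0417] hd 89.1 gap 0.0178 F [ 0.1 -1.  -4.4] q [0.08 0.42 1.73 0.01 1.01 0.1 ] SHIFT [-0.1 -0.1  1.2] TURN 0.1
```

View pics/s18.png

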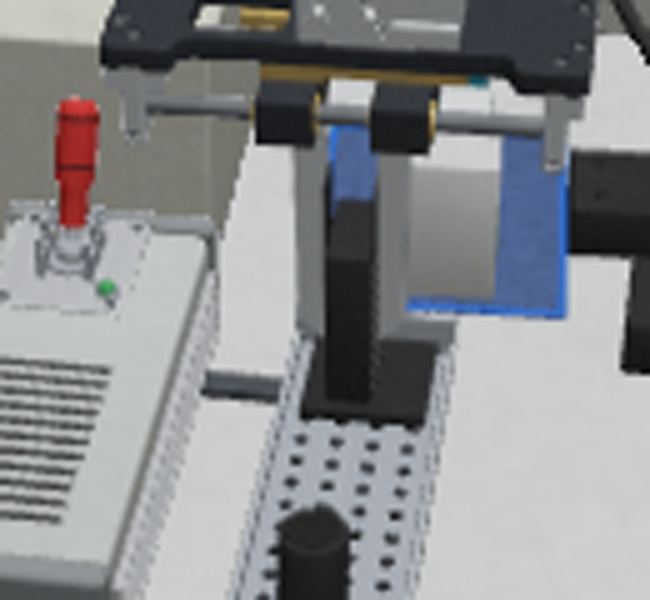

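move_arm([
  [0.95, 0, 0, 1, 0],
  [0.95, 0, 0, 1.2, 0],
  [0.95, 0, 0, 1.2, 0],
])

```text
time: 23.43
position: [0.5579, 0.1183, 0.0412]
tool_rot: [[0.016, 1.0, -0.02], [1.0, -0.016, 0.004], [0.004, -0.02, -1.0]]
force: [-0.1, 0.4, -3.4]
finger_gap: 0.0179
```

```bash
python3 go.py .5572 .1182 .0405 89
```

```text
t 23.43 pos [0.5579 0.1183 0.0412] hd 89.1 gap 0.0179 F [-0.1  0.4 -3.4] q [0.08 0.42 1.74 0.01 1.01 0.1 ] SHIFT [-0.1 -0.7  0.7] TURN 0.1
```

move_arm([
  [0.95, 0, 0, 1, 0],
  [0.95, 0, 0, 1, 0],
  [0.5, 0, 0, 1, 0],
  [0.5, 0, 0, 1, 0],
  [0.5, 0, 0, 1, 0],
])

```text
time: 23.85
position: [0.5586, 0.1184, 0.0408]
tool_rot: [[0.016, 1.0, -0.018], [1.0, -0.016, 0.004], [0.004, -0.018, -1.0]]
force: [0.4, 0.0, 0.1]
finger_gap: 0.0346
```

```bash
python3 - <<'E'
from go import *
plan(.5572,.1182,.15,89)
E
```

```text
t 23.85 pos [0.5586 0.1184 0.0408] hd 89.1 gap 0.0346 F [0.4 0.  0.1] q [0.08 0.42 1.74 0.01 1.01 0.1 ] SHIFT [   0.2   -3.4 -109.2] TURN 0.1
```

Now lift away, to the side for a clear view of the risers.

move_arm([
  [0.5, 0, -1, -5, 0],
  [0.5, 0, -2, -40, 0],
  [0.5, 0, -3, -80, 0],
  [0.5, 20, -3, -110, 0],
  [0.5, 50, -3, -120, 0],
])

```text
time: 24.27
position: [0.5619, 0.167, 0.1673]
tool_rot: [[0.019, 1.0, -0.008], [1.0, -0.019, 0.004], [0.004, -0.008, -1.0]]
force: [1.1, 0.9, -0.3]
finger_gap: 0.0466
```

move_arm([
  [0.3, 40, 0, 0, 0],
  [0.3, 80, 0, 0, 0],
  [0.3, 110, 0, 0, 0],
  [0.3, 110, 0, 0, 0],
])

```text
time: 24.6
position: [0.564, 0.2828, 0.1687]
tool_rot: [[0.014, 1.0, -0.006], [1.0, -0.014, 0.009], [0.009, -0.006, -1.0]]
force: [0.8, -0.2, -0.5]
finger_gap: 0.0655
```

```bash
python3 - <<'E'
from go import *
plan(.5572,.1182,.15,89)
s=snapshot('side'); a=crop(s,260,190,160,120,5); cv2.imwrite('pics/s19.png',a)
t=snapshot('top'); a=crop(t,220,200,200,125,4); cv2.imwrite('pics/t19.png',np.clip(a*1.6,0,255).astype(np.uint8))
import pickle; pickle.dump((t,s),open('s2.pkl','wb'))
g=t['pixels'].max(2); m=(g<50).astype(np.uint8); m[:265]=0; m[:, :310]=0; m[:,425:]=0; m[325:]=0
nl,l,st,_=cv2.connectedComponentsWithStats(m)
for i in range(1,nl):
    if st[i,4]<60: continue
    pts=np.argwhere(l==i)[:,::-1].astype(np.float32); r=cv2.minAreaRect(pts)
    print(st[i],r, at(t,*r[0],.026).round(4))
E
```

```text
t 24.6 pos [0.564  0.2828 0.1687] hd 89.18 gap 0.0655 F [ 0.8 -0.2 -0.5] q [0.35 0.38 1.44 0.01 1.32 0.36] SHIFT [-164.9   -4.4   17.3] TURN 0.18
[372 276  26  25 577] ((384.5097351074219, 288.1556701660156), (23.57899284362793, 24.327533721923828), 86.42366790771484) [ 0.4516 -0.0223  0.026 ]
[331 290  24  25 554] ((342.5, 302.0), (24.0, 23.0), 90.0) [0.4249 0.0589 0.026 ]
[361 303  64  22 113] ((393.3999938964844, 316.2000427246094), (5.692101001739502, 66.40782928466797), 71.56505584716797) [ 0.3982 -0.0384  0.026 ]
```

View pics/s19.png

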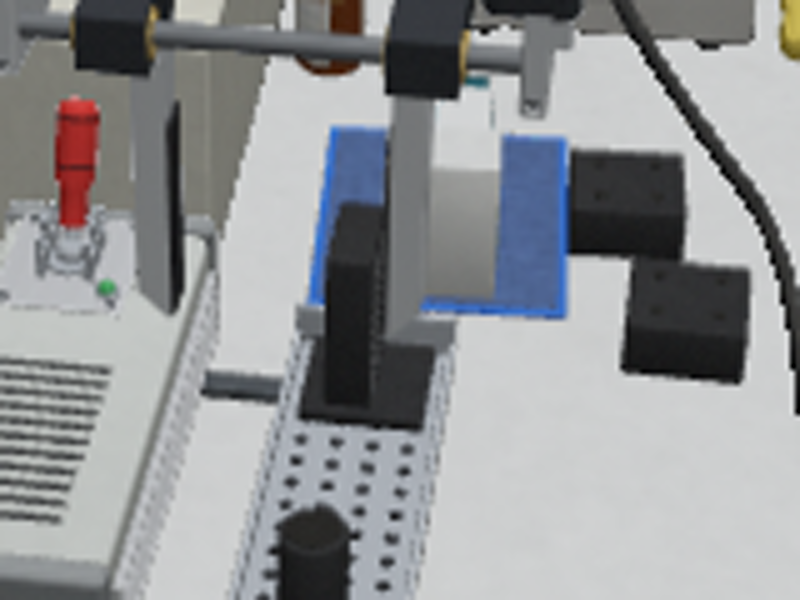

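View pics/t19.png

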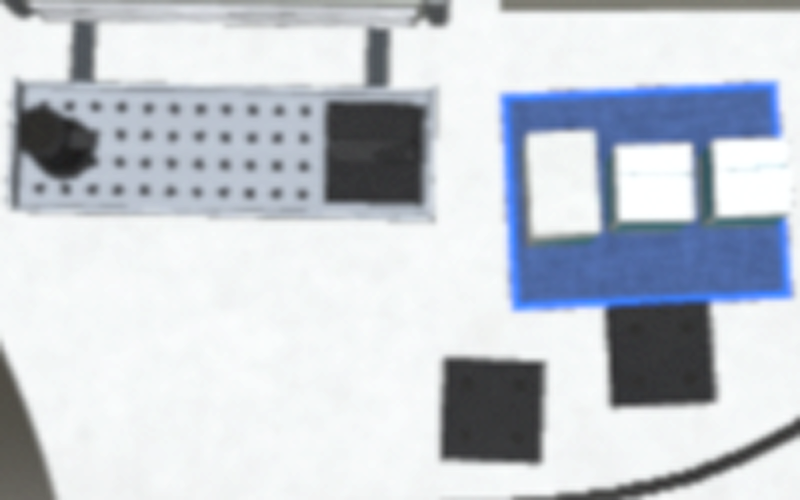

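```bash
python3 - <<'E'
from go import *
import pickle; t,s=pickle.load(open('s2.pkl','rb'))
c=lambda u,v:(220+u/4-.5,200+v/4-.5)
w=lambda q,z:np.mean([at(t,*c(*a),z)[:2] for a in q],0).round(4)
print('big',w([(526,133),(598,130),(603,235),(529,240)],.068),'c2',w([(614,145),(694,144),(694,220),(615,223)],.060))
b=[(326,103),(424,103),(420,203),(325,202)]
print('beam',w(b,.014), [at(t,*c(*a),.014)[:2].round(4) for a in b])
print('r1',w([(445,358),(545,362),(541,463),(441,459)],.026),'r2',w([(607,307),(710,303),(716,402),(613,407)],.026))
d=lambda u,v:(260+u/5-.5,190+v/5-.5)
w2=lambda q,z:np.mean([at(s,*d(*a),z)[:2] for a in q],0).round(4)
print('r1s',w2([(634,262),(750,269),(745,330),(628,320)],.026),'r2s',w2([(570,150),(685,155),(685,208),(570,204)],.026))
print(dw(0,-73),dw(0,36.3),dw(0,-18.3))
E
```

```text
big [0.5293 0.026 ] c2 [ 0.531 -0.017]
beam [0.5519 0.1169] [array([0.5769, 0.1409]), array([0.5769, 0.0919]), array([0.5266, 0.0938]), array([0.5271, 0.141 ])]
r1 [0.4248 0.0584] r2 [ 0.4516 -0.023 ]
r1s [0.424  0.0584] r2s [ 0.4516 -0.0247]
(np.float64(0.5511860709548505), np.float64(0.11831182568070145)) (np.float64(0.5531533647169716), np.float64(0.22759411955877448)) (np.float64(0.5521706177873118), np.float64(0.17300296451995667))
```

move_arm([
  [0.23, -40, -24, 0, 0.5],
  [0.23, -78, -48, 0, 1],
  [0.23, -116, -72, 0, 1.5],
  [0.23, -154, -96, 0, 1.5],
  [0.23, -192, -120, 0, 1.5],
])

```text
time: 25.12
position: [0.4484, 0.0998, 0.1683]
tool_rot: [[0.043, 0.999, -0.007], [0.999, -0.043, 0.003], [0.003, -0.007, -1.0]]
force: [-0.3, -1.8, -0.2]
finger_gap: 0.0723
```

```bash
python3 go.py .4248 .0584 .08 87.7
```

```text
t 25.12 pos [0.4484 0.0998 0.1683] hd 87.52 gap 0.0723 F [-0.3 -1.8 -0.2] q [0.06 0.13 1.79 0.   1.22 0.11] SHIFT [-42.6 -21.1  88.4] TURN -0.18
```

move_arm([
  [0.23, -38, -18, 20, 0],
  [0.23, -41, -19, 55, 0],
  [0.23, -41, -19, 85, 0],
  [0.23, -41, -19, 85, 0],
  [0.23, -41, -19, 85, 0],
])

```text
time: 25.53
position: [0.4258, 0.0588, 0.0831]
tool_rot: [[0.045, 0.999, -0.01], [0.999, -0.045, 0.003], [0.002, -0.01, -1.0]]
force: [0.6, 0.1, 0.5]
finger_gap: 0.0725
```

move_arm([
  [0.23, 0, 0, 0, 0],
])

```text
time: 25.62
position: [0.4273, 0.0585, 0.0846]
tool_rot: [[0.046, 0.999, -0.007], [0.999, -0.046, 0.003], [0.002, -0.008, -1.0]]
force: [0.6, 0.4, 0.2]
finger_gap: 0.0725
```

```bash
python3 go.py .4248 .0584 .01 87.7
```

```text
t 25.62 pos [0.4273 0.0585 0.0846] hd 87.38 gap 0.0725 F [0.6 0.4 0.2] q [-0.03  0.18  1.98  0.    1.    0.02] SHIFT [-0.4 -1.9 74.6] TURN -0.32
```

move_arm([
  [0.23, 0, -2, 30, -0.3],
  [0.23, 0, -2, 55, -0.3],
  [0.23, 0, -2, 70, -0.3],
  [0.23, 0, -2, 74, -0.3],
  [0.23, 0, -2, 74, -0.3],
])

```text
time: 26.03
position: [0.4257, 0.059, 0.0111]
tool_rot: [[0.04, 0.999, -0.007], [0.999, -0.04, 0.003], [0.002, -0.007, -1.0]]
force: [0.5, 0.3, -0.8]
finger_gap: 0.0723
```

```bash
python3 - <<'E'
from go import *
plan(.4248,.0584,.01,87.7)
s=snapshot('side'); a=crop(s,340,190,100,100,6); cv2.imwrite('pics/s20.png',a)
E
```

```text
t 26.03 pos [0.4257 0.059  0.0111] hd 87.72 gap 0.0723 F [ 0.5  0.3 -0.8] q [-0.03  0.28  2.08  0.    0.79  0.01] SHIFT [-0.6 -0.8  1.1] TURN 0.02
```

View pics/s20.png

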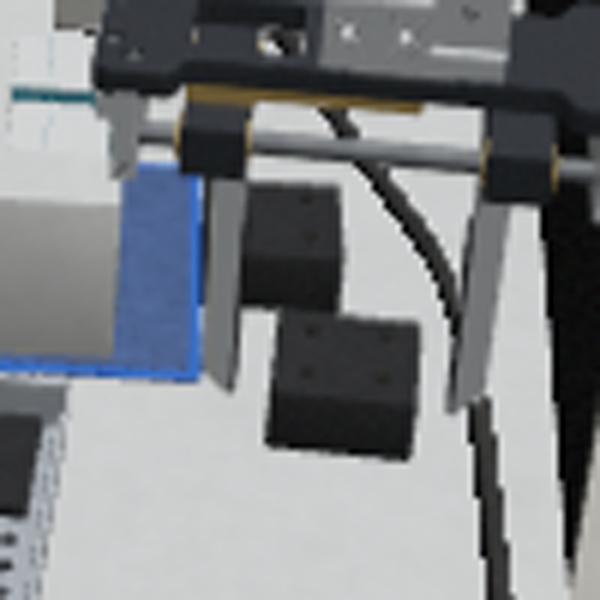

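move_arm([
  [0.7, 0, -0.5, 0.5, 0],
  [0.7, 0, -0.5, 0.5, 0],
  [0.7, 0, -0.5, 0.5, 0],
  [0.7, 0, -0.5, 0.5, 0],
  [0.7, 0, -0.5, 0.5, 0],
], grip_force=40)

```text
time: 26.5
position: [0.4255, 0.0591, 0.0119]
tool_rot: [[0.04, 0.999, -0.005], [0.999, -0.04, 0.003], [0.002, -0.006, -1.0]]
force: [-1.8, -0.6, 6.9]
finger_gap: 0.0495
```

move_arm([
  [0.7, 0, 0, 0, 0],
  [0.7, 0, 0, 0, 0],
  [0.7, 0, 0, -15, 0],
  [0.7, 0, 0, -30, 0],
  [0.7, 0, 0, -40, 0],
])

```text
time: 26.92
position: [0.426, 0.0589, 0.0524]
tool_rot: [[0.04, 0.999, -0.005], [0.999, -0.04, 0.003], [0.002, -0.005, -1.0]]
force: [0.9, 0.2, -3.0]
finger_gap: 0.0493
```

```bash
python3 - <<'E'
from go import *
plan(.553,.217,.08,89)
s=snapshot('side'); a=crop(s,340,190,100,100,6); cv2.imwrite('pics/s21.png',a)
E
```

```text
t 26.92 pos [0.426  0.0589 0.0524] hd 87.72 gap 0.0493 F [ 0.9  0.2 -3. ] q [-0.03  0.21  2.03  0.    0.9   0.01] SHIFT [163.1 120.5 -27.8] TURN -1.28
```

View pics/s21.png

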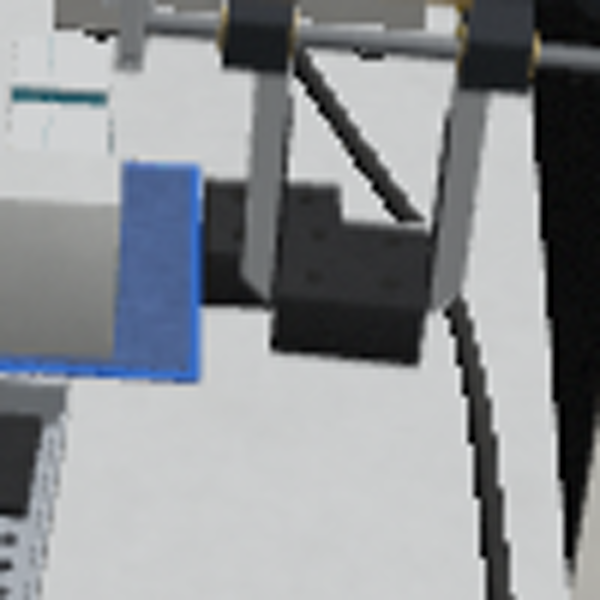

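move_arm([
  [0.7, 38, 0, -20, 0],
  [0.7, 76, 0, -28, -1],
  [0.7, 114, 0, -28, -1.3],
  [0.7, 150, 5, -28, -1.3],
  [0.7, 161, 35, -28, -1.3],
])

```text
time: 27.38
position: [0.4634, 0.2227, 0.0815]
tool_rot: [[0.013, 1.0, -0.008], [1.0, -0.013, 0.004], [0.004, -0.008, -1.0]]
force: [0.1, -0.7, -3.1]
finger_gap: 0.0498
```

move_arm([
  [0.7, 0, 40, 0, 0],
  [0.7, 0, 75, 0, 0],
  [0.7, 0, 75, 0, 0],
  [0.7, 0, 75, 0, 0],
])

```text
time: 27.72
position: [0.5398, 0.2217, 0.0794]
tool_rot: [[0.014, 1.0, -0.009], [1.0, -0.013, 0.004], [0.004, -0.009, -1.0]]
force: [-2.1, -0.2, -2.6]
finger_gap: 0.0496
```

```bash
python3 - <<'E'
from go import *
plan(.553,.218,.04,89)
E
```

```text
t 27.72 pos [0.5398 0.2217 0.0794] hd 89.22 gap 0.0496 F [-2.1 -0.2 -2.6] q [0.27 0.39 1.67 0.01 1.09 0.28] SHIFT [-3.6 13.6 39.3] TURN 0.22
```

move_arm([
  [0.7, -4, 12, 0, 0.2],
  [0.7, -4, 13, 10, 0.2],
  [0.7, -4, 13, 30, 0.2],
  [0.7, -4, 13, 40, 0.2],
  [0.7, -4, 13, 40, 0.2],
])

```text
time: 28.13
position: [0.5491, 0.2166, 0.0363]
tool_rot: [[0.017, 1.0, -0.015], [1.0, -0.017, 0.002], [0.002, -0.015, -1.0]]
force: [-1.5, 0.2, -2.8]
finger_gap: 0.0494
```

```bash
python3 - <<'E'
from go import *
plan(.553,.227,.0203,89)
s=snapshot('side'); a=crop(s,260,210,110,120,5); cv2.imwrite('pics/s22.png',a)
E
```

```text
t 28.13 pos [0.5491 0.2166 0.0363] hd 89.01 gap 0.0494 F [-1.5  0.2 -2.8] q [0.25 0.44 1.7  0.01 1.01 0.27] SHIFT [10.4  3.9 15.9] TURN 0.01
```

View pics/s22.png

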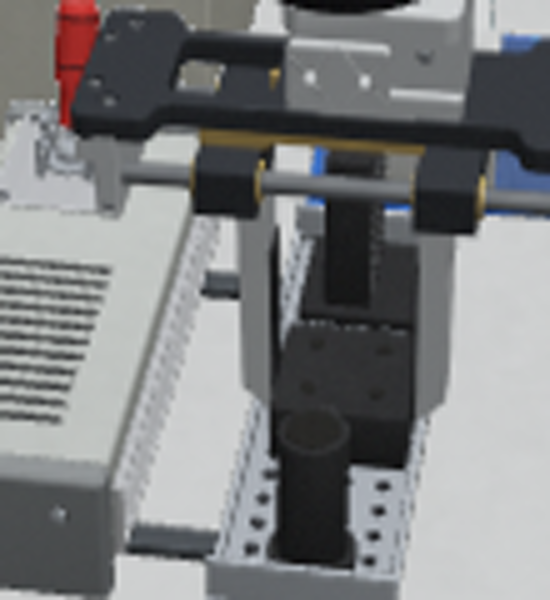

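move_arm([
  [0.7, 0, 4, 5, 0],
  [0.7, 0, 4, 10, 0],
  [0.7, 3, 4, 13, 0],
  [0.7, 8, 4, 13, 0],
  [0.7, 10, 4, 13, 0],
])

```text
time: 28.6
position: [0.5544, 0.2278, 0.0247]
tool_rot: [[0.017, 1.0, -0.013], [1.0, -0.017, 0.003], [0.003, -0.013, -1.0]]
force: [0.6, 0.0, -1.9]
finger_gap: 0.0499
```

```bash
python3 - <<'E'
from go import *
plan(.553,.227,.0203,89)
s=snapshot('side'); a=crop(s,260,210,110,120,5); cv2.imwrite('pics/s23.png',a)
E
```

```text
t 28.6 pos [0.5544 0.2278 0.0247] hd 89.02 gap 0.0499 F [ 0.6  0.  -1.9] q [0.27 0.47 1.69 0.01 0.99 0.28] SHIFT [-0.8 -1.3  4.4] TURN 0.02
```

View pics/s23.png

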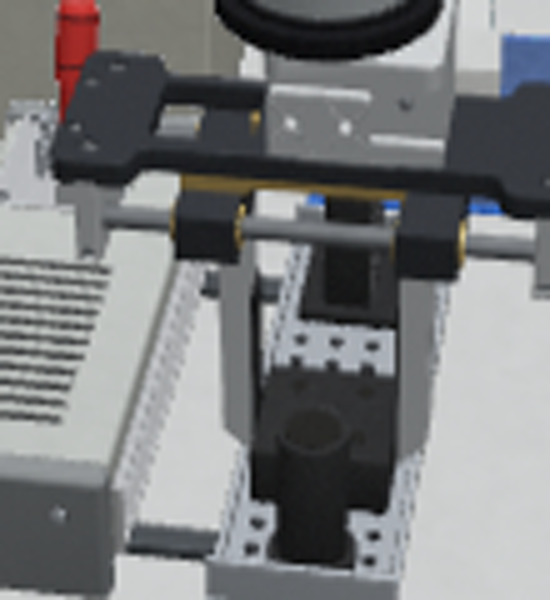

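move_arm([
  [0.7, -0.5, -1.3, 2.5, 0],
  [0.7, -0.5, -1.3, 4, 0],
  [0.7, -0.5, -1.3, 4.3, 0],
  [0.7, -0.5, -1.3, 4.3, 0],
])

```text
time: 28.98
position: [0.553, 0.2275, 0.0205]
tool_rot: [[0.017, 1.0, -0.012], [1.0, -0.017, 0.003], [0.003, -0.013, -1.0]]
force: [0.1, 0.7, -2.4]
finger_gap: 0.0494
```

```bash
python3 go.py .553 .227 .0203 89
```

```text
t 28.98 pos [0.553  0.2275 0.0205] hd 89.05 gap 0.0494 F [ 0.1  0.7 -2.4] q [0.27 0.47 1.7  0.01 0.98 0.28] SHIFT [-0.5  0.   0.2] TURN 0.05
```

move_arm([
  [0.7, 0, 0, 0.7, 0],
  [0.7, 0, 0, 0.7, 0],
  [0.35, 0, 0, 0.5, 0],
  [0.35, 0, 0, 0.5, 0],
  [0.35, 0, 0, 0, 0],
])

```text
time: 29.4
position: [0.5533, 0.2275, 0.0207]
tool_rot: [[0.017, 1.0, -0.012], [1.0, -0.017, 0.003], [0.003, -0.012, -1.0]]
force: [1.9, -1.3, 0.3]
finger_gap: 0.0605
```

move_arm([
  [0.3, 0, 0, -10, 0],
  [0.3, 0, 0, -40, 0],
  [0.25, 0, 0, -80, 0],
  [0.25, 0, 0, -110, 0],
  [0.25, 0, -30, -125, 0],
])

```text
time: 29.82
position: [0.5324, 0.2284, 0.1513]
tool_rot: [[0.018, 1.0, 0.002], [1.0, -0.018, 0.006], [0.006, 0.002, -1.0]]
force: [0.2, 0.4, -0.5]
finger_gap: 0.0702
```

```bash
python3 - <<'E'
from go import *
plan(.4516,-.023,.15,92.1)
s=snapshot('side'); a=crop(s,260,210,160,120,5); cv2.imwrite('pics/s24.png',a)
E
```

```text
t 29.82 pos [0.5324 0.2284 0.1513] hd 88.95 gap 0.0702 F [ 0.2  0.4 -0.5] q [0.28 0.31 1.59 0.01 1.24 0.3 ] SHIFT [-252.9  -76.2   -0.5] TURN -3.15
```

View pics/s24.png

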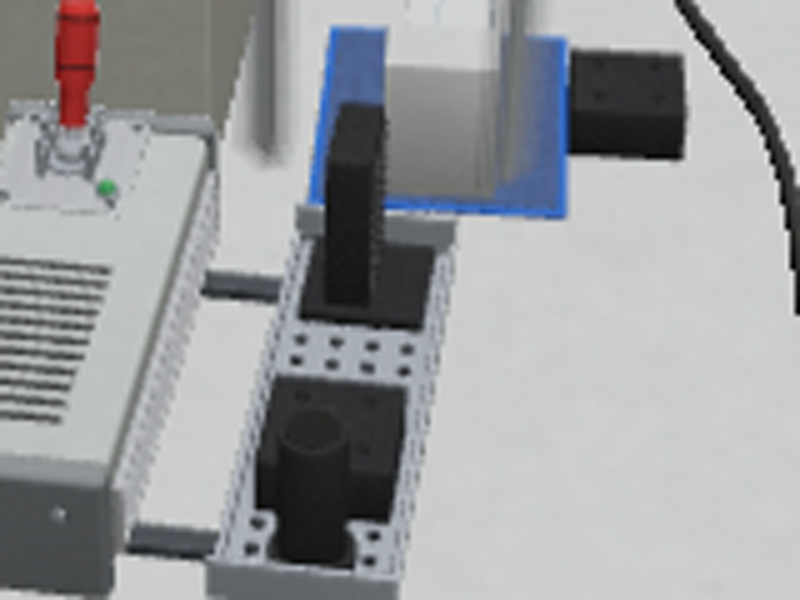

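move_arm([
  [0.22, -40, -12, 0, -1],
  [0.22, -80, -24, 0, -2],
  [0.22, -120, -36, 0, -3],
  [0.22, -160, -48, 0, -3],
  [0.22, -200, -60, 0, -3],
])

```text
time: 30.28
position: [0.4587, 0.0289, 0.1527]
tool_rot: [[-0.037, 0.999, -0.006], [0.999, 0.037, 0.006], [0.006, -0.006, -1.0]]
force: [-0.5, -0.3, 0.1]
finger_gap: 0.0732
```

move_arm([
  [0.22, -30, -12, 0, 0],
  [0.22, -42, -12, 20, 0],
  [0.22, -42, -12, 50, 0],
  [0.22, -42, -12, 50, 0],
])

```text
time: 30.62
position: [0.4441, -0.0135, 0.0997]
tool_rot: [[-0.035, 0.999, -0.014], [0.999, 0.035, 0.007], [0.008, -0.014, -1.0]]
force: [0.0, -0.5, 0.2]
finger_gap: 0.0731
```

```bash
python3 go.py .4516 -.023 .011 92.1
```

```text
t 30.62 pos [ 0.4441 -0.0135  0.0997] hd 91.98 gap 0.0731 F [ 0.  -0.5  0.2] q [-0.19  0.18  1.93  0.01  1.05 -0.23] SHIFT [-10.4   8.4  88.5] TURN -0.12
```

move_arm([
  [0.22, -9, 8, 20, 0],
  [0.22, -9, 8, 40, 0],
  [0.22, -9, 8, 55, 0],
  [0.22, -9, 8, 55, 0],
])

```text
time: 30.95
position: [0.4498, -0.0211, 0.0432]
tool_rot: [[-0.035, 0.999, -0.019], [0.999, 0.035, 0.009], [0.009, -0.019, -1.0]]
force: [-0.2, -0.8, -0.6]
finger_gap: 0.0731
```

```bash
python3 - <<'E'
from go import *
plan(.4516,-.023,.011,92.1)
s=snapshot('side'); a=crop(s,320,160,120,100,6); cv2.imwrite('pics/s25.png',a)
E
```

```text
t 30.95 pos [ 0.4498 -0.0211  0.0432] hd 92.01 gap 0.0731 F [-0.2 -0.8 -0.6] q [-0.21  0.26  1.99  0.01  0.91 -0.24] SHIFT [-2.3  2.3 32.2] TURN -0.09
```

View pics/s25.png

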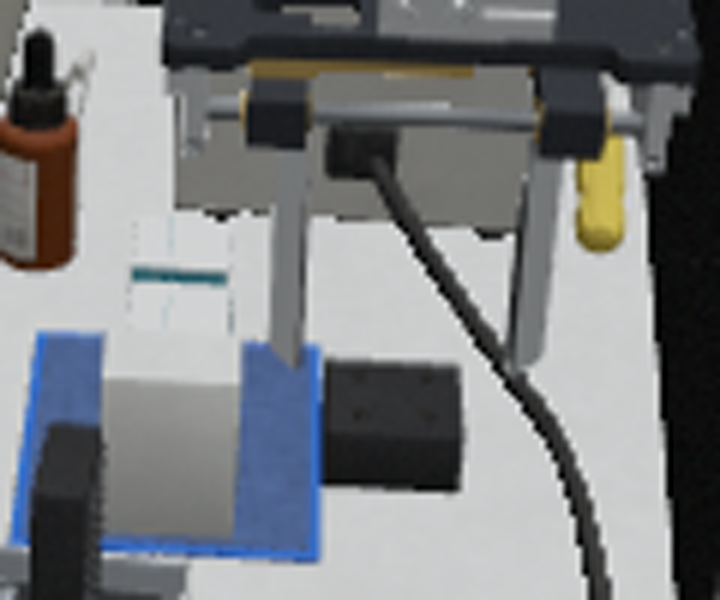

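move_arm([
  [0.32, -2, 3, 0, 0],
  [0.32, -2, 3, 5, 0],
  [0.32, -2, 3, 15, 0],
  [0.32, -2, 3, 15, 0],
])

```text
time: 31.33
position: [0.4537, -0.0229, 0.0293]
tool_rot: [[-0.036, 0.999, -0.017], [0.999, 0.036, 0.008], [0.009, -0.016, -1.0]]
force: [-0.3, 0.2, -0.2]
finger_gap: 0.0638
```

```bash
python3 - <<'E'
from go import *
plan(.4516,-.023,.011,92.1)
s=snapshot('side'); a=crop(s,320,160,120,100,6); cv2.imwrite('pics/s26.png',a)
t=snapshot('top'); a=crop(t,340,250,90,80,7); cv2.imwrite('pics/t26.png',np.clip(a*1.8,0,255).astype(np.uint8))
E
```

```text
t 31.33 pos [ 0.4537 -0.0229  0.0293] hd 92.04 gap 0.0638 F [-0.3  0.2 -0.2] q [-0.21  0.29  2.    0.01  0.87 -0.25] SHIFT [-0.2 -1.8 18.4] TURN -0.06
```

View pics/s26.png

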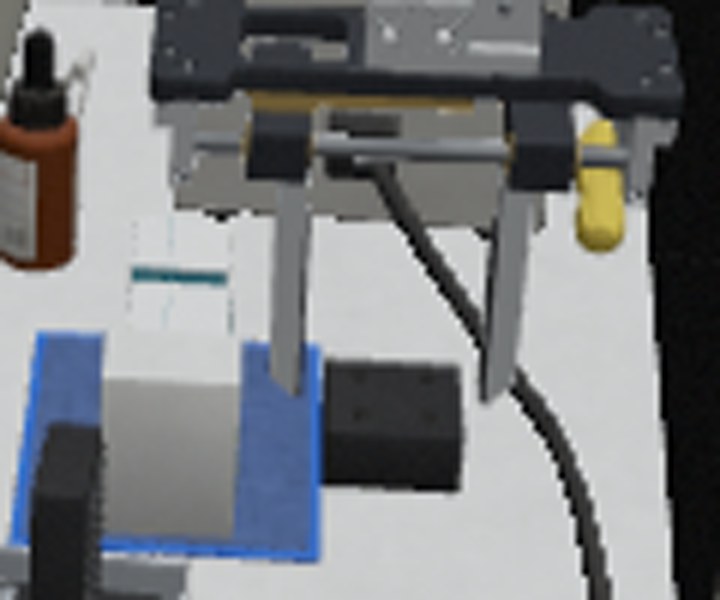

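View pics/t26.png

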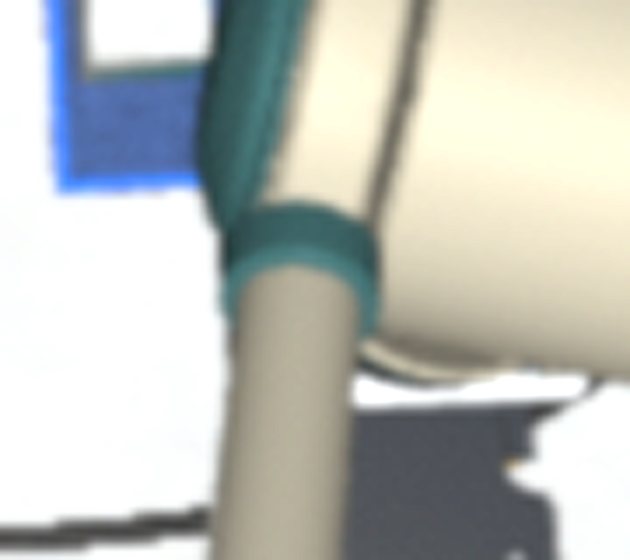

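move_arm([
  [0.32, 0, -1, 8, 0],
  [0.32, 0, -1, 15, 0],
  [0.32, 0, -1, 17.5, 0],
  [0.32, 0, -1, 17.5, 0],
])

```text
time: 31.77
position: [0.452, -0.0227, 0.0116]
tool_rot: [[-0.035, 0.999, -0.018], [0.999, 0.036, 0.008], [0.009, -0.017, -1.0]]
force: [0.5, 0.3, 0.1]
finger_gap: 0.0638
```

move_arm([
  [0.7, 0, 0, 0, 0],
  [0.7, 0, 0, 0, 0],
  [0.7, 0, 0, 0, 0],
  [0.7, 0, 0, 0, 0],
  [0.7, 0, 0, 0, 0],
])

```text
time: 32.18
position: [0.4518, -0.0227, 0.0117]
tool_rot: [[-0.035, 0.999, -0.018], [0.999, 0.036, 0.008], [0.009, -0.017, -1.0]]
force: [0.2, 0.1, -1.2]
finger_gap: 0.0495
```

```bash
python3 - <<'E'
from go import *
plan(.4516,-.023,.08,92.1)
s=snapshot('side'); a=crop(s,320,160,120,100,6); cv2.imwrite('pics/s27.png',a)
E
```

```text
t 32.18 pos [ 0.4518 -0.0227  0.0117] hd 92.03 gap 0.0495 F [ 0.2  0.1 -1.2] q [-0.21  0.31  2.02  0.01  0.83 -0.25] SHIFT [  0.3  -1.4 -68.3] TURN -0.07
```

View pics/s27.png

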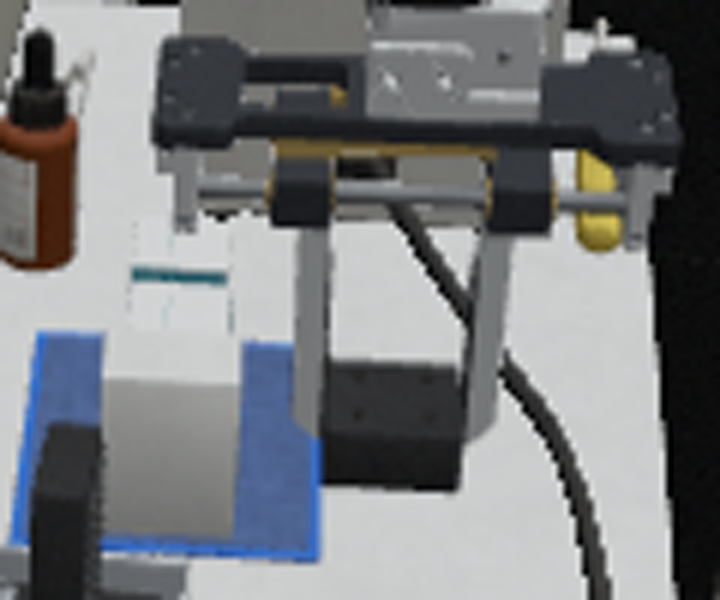

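move_arm([
  [0.7, 0, 0, -30, 0],
  [0.7, 0, -3, -60, 0],
  [0.7, 30, -3, -68, 1],
  [0.7, 70, -3, -68, 2],
  [0.7, 110, -3, -68, 3],
])

```text
time: 32.65
position: [0.447, 0.0871, 0.0818]
tool_rot: [[0.021, 1.0, -0.015], [1.0, -0.021, 0.009], [0.008, -0.015, -1.0]]
force: [0.3, 0.3, -2.0]
finger_gap: 0.0497
```

```bash
python3 go.py .4516 .1725 .08 89
```

```text
t 32.65 pos [0.447  0.0871 0.0818] hd 88.8 gap 0.0497 F [ 0.3  0.3 -2. ] q [0.03 0.22 1.93 0.01 1.01 0.05] SHIFT [85.4  2.8  2.5] TURN -0.2
```

move_arm([
  [0.7, 40, 0, 0, -0.2],
  [0.7, 75, 0, 0, -0.2],
  [0.7, 84, 15, 0, -0.2],
  [0.7, 84, 50, 0, -0.2],
  [0.7, 84, 80, 0, -0.2],
])

```text
time: 33.07
position: [0.5293, 0.171, 0.0813]
tool_rot: [[0.014, 1.0, -0.014], [1.0, -0.014, 0.009], [0.008, -0.014, -1.0]]
force: [0.8, -0.3, -1.5]
finger_gap: 0.0497
```

```bash
python3 go.py .5525 .1725 .05 89
```

```text
t 33.07 pos [0.5293 0.171  0.0813] hd 89.19 gap 0.0497 F [ 0.8 -0.3 -1.5] q [0.18 0.35 1.72 0.01 1.08 0.19] SHIFT [ 1.6 23.6 31. ] TURN 0.19
```

move_arm([
  [0.7, 1.5, 22, 0, 0.1],
  [0.7, 1.5, 22, 0, 0.1],
  [0.7, 1.5, 22, 0, 0.1],
  [0.7, 1.5, 22, 20, 0.1],
  [0.7, 1.5, 22, 25, 0.1],
])

```text
time: 33.48
position: [0.548, 0.1719, 0.054]
tool_rot: [[0.016, 1.0, -0.019], [1.0, -0.016, 0.008], [0.007, -0.019, -1.0]]
force: [-1.6, -0.6, -3.0]
finger_gap: 0.0495
```

move_arm([
  [0.7, 0, 0, 0, 0],
  [0.7, 0, 0, 0, 0],
])

```text
time: 33.65
position: [0.5458, 0.1716, 0.0534]
tool_rot: [[0.016, 1.0, -0.023], [1.0, -0.016, 0.007], [0.007, -0.023, -1.0]]
force: [1.1, 0.3, -2.0]
finger_gap: 0.0496
```

```bash
python3 - <<'E'
from go import *
plan(.5525,.1725,.0202,89)
s=snapshot('side'); a=crop(s,260,190,110,120,5); cv2.imwrite('pics/s28.png',a)
E
```

```text
t 33.65 pos [0.5458 0.1716 0.0534] hd 89.1 gap 0.0496 F [ 1.1  0.3 -2. ] q [0.18 0.41 1.72 0.01 1.04 0.18] SHIFT [ 0.8  7.4 33. ] TURN 0.1
```

View pics/s28.png

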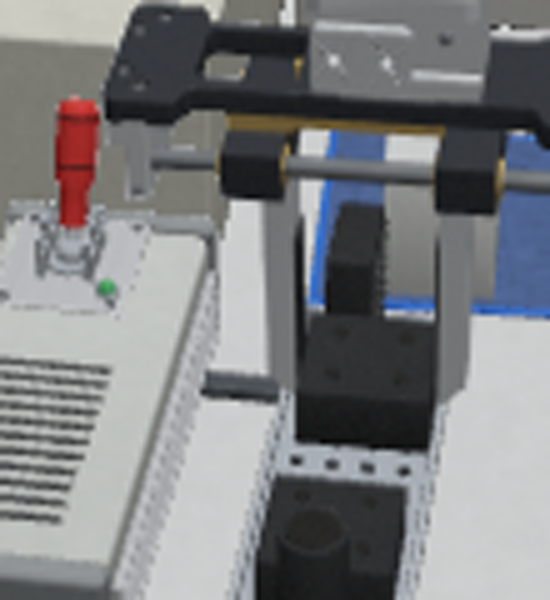

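move_arm([
  [0.7, 0.5, 7, 8, 0],
  [0.7, 0.5, 7, 16, 0],
  [0.7, 0.5, 7, 23, 0],
  [0.7, 0.5, 7, 27, 0],
  [0.7, 0.5, 7, 28, 0],
])

```text
time: 34.12
position: [0.5524, 0.1722, 0.0246]
tool_rot: [[0.016, 1.0, -0.023], [1.0, -0.016, 0.007], [0.007, -0.023, -1.0]]
force: [-1.4, 0.1, -2.5]
finger_gap: 0.0496
```

```bash
python3 - <<'E'
from go import *
plan(.5525,.1725,.0202,89)
s=snapshot('side'); a=crop(s,260,190,110,120,5); cv2.imwrite('pics/s29.png',a)
E
```

```text
t 34.12 pos [0.5524 0.1722 0.0246] hd 89.09 gap 0.0496 F [-1.4  0.1 -2.5] q [0.17 0.45 1.73 0.01 0.98 0.18] SHIFT [0.3 0.2 4.4] TURN 0.09
```

View pics/s29.png

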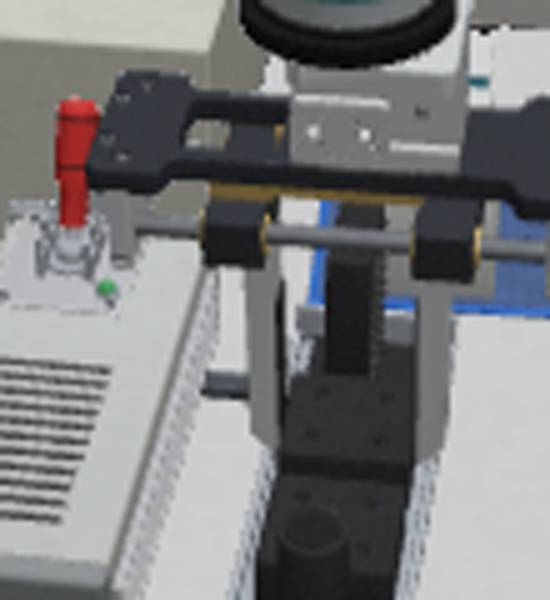

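move_arm([
  [0.7, 0.3, 0, 2, 0],
  [0.7, 0.3, 0, 3.5, 0],
  [0.7, 0.3, 0, 4, 0],
  [0.7, 0.3, 0, 4, 0],
])

```text
time: 34.5
position: [0.5525, 0.1726, 0.0209]
tool_rot: [[0.016, 1.0, -0.023], [1.0, -0.016, 0.007], [0.007, -0.023, -1.0]]
force: [0.4, 0.2, -1.1]
finger_gap: 0.0494
```

```bash
python3 go.py .5525 .1725 .0202 89
```

```text
t 34.5 pos [0.5525 0.1726 0.0209] hd 89.1 gap 0.0494 F [ 0.4  0.2 -1.1] q [0.18 0.45 1.74 0.01 0.98 0.18] SHIFT [-0.1  0.   0.7] TURN 0.1
```

move_arm([
  [0.7, 0, 0, 0.7, 0],
  [0.7, 0, 0, 0.7, 0],
  [0.35, 0, 0, 0.3, 0],
  [0.35, 0, 0, 0.3, 0],
  [0.35, 0, 0, 0, 0],
])

```text
time: 34.92
position: [0.5529, 0.1727, 0.0213]
tool_rot: [[0.016, 1.0, -0.022], [1.0, -0.016, 0.007], [0.007, -0.022, -1.0]]
force: [-0.8, -0.6, -0.7]
finger_gap: 0.0607
```

move_arm([
  [0.32, 0, 0, -10, 0],
  [0.32, 0, 0, -40, 0],
  [0.32, 0, 0, -80, 0],
  [0.32, 0, 0, -120, 0],
  [0.32, 0, -10, -150, 0],
])

```text
time: 35.33
position: [0.5488, 0.1719, 0.1757]
tool_rot: [[0.016, 1.0, -0.015], [1.0, -0.016, 0.008], [0.008, -0.016, -1.0]]
force: [1.3, 0.8, 0.1]
finger_gap: 0.064
```

move_arm([
  [0.32, 40, 0, 0, 0],
  [0.32, 80, 0, 0, 0],
  [0.32, 120, 0, 0, 0],
  [0.32, 130, 0, 0, 0],
])

```text
time: 35.67
position: [0.551, 0.3073, 0.1783]
tool_rot: [[0.013, 1.0, -0.013], [1.0, -0.013, 0.013], [0.013, -0.013, -1.0]]
force: [0.2, -0.4, 0.1]
finger_gap: 0.0638
```

```bash
python3 - <<'E'
from go import *
plan(.6,.3,.2,89)
s=snapshot('side'); a=crop(s,230,190,160,140,5)[:600]; cv2.imwrite('pics/s30.png',a)
t=snapshot('top'); a=crop(t,210,140,200,150,4); cv2.imwrite('pics/t30.png',np.clip(a*1.5,0,255).astype(np.uint8))
import pickle; pickle.dump((t,s),open('s3.pkl','wb'))
E
```

```text
t 35.67 pos [0.551  0.3073 0.1783] hd 89.25 gap 0.0638 F [ 0.2 -0.4  0.1] q [0.39 0.38 1.42 0.02 1.35 0.4 ] SHIFT [ -6.4  48.8 -22.4] TURN 0.25
```

View pics/s30.png

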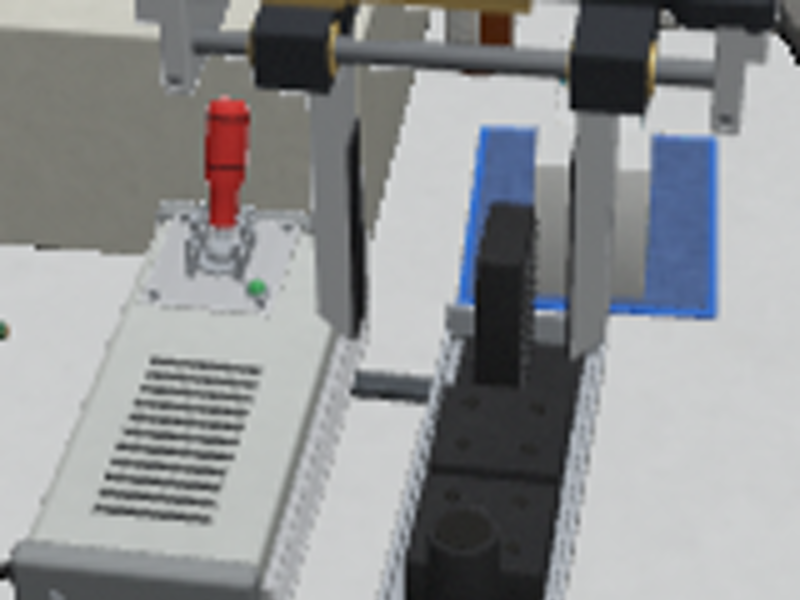

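View pics/t30.png

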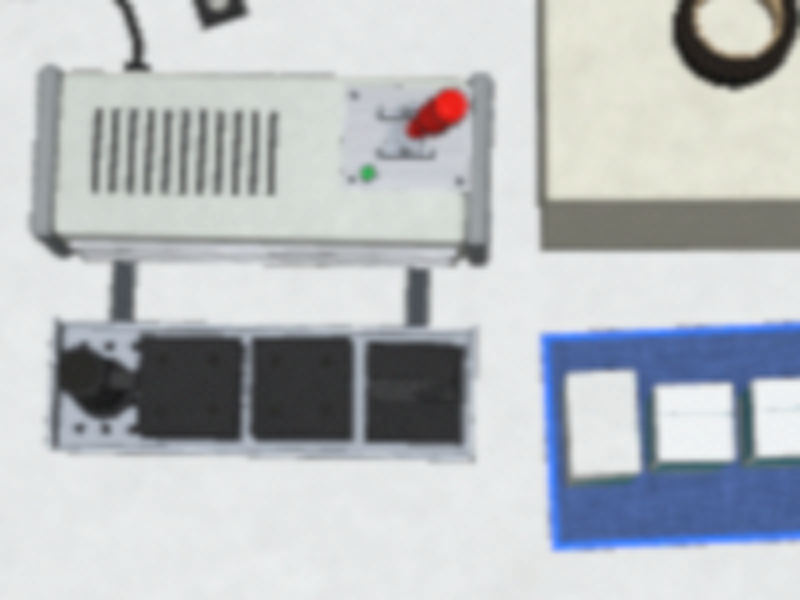

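```bash
cat > knob.py <<'E'
from go import *
import pickle,sys
t,s=pickle.load(open(sys.argv[1],'rb'))
xp,yp,ang=map(float,sys.argv[2:5]); ext=float(sys.argv[5]) if len(sys.argv)>5 else 0
yaw=-.018; ex=np.array([np.cos(yaw),np.sin(yaw),0]); ey=np.array([-np.sin(yaw),np.cos(yaw),0]); ez=np.array([0,0,1.])
P=np.array([xp,yp,.064]); L=ez*np.cos(ang)+ey*np.sin(ang); M=ey*np.cos(ang)-ez*np.sin(ang)
def draw(p,off,sz,sc,n):
    a=np.clip(crop(p,*off,*sz,sc)*1.3,0,255).astype(np.uint8)
    for r in (.034+ext,.060+ext):
        q=[proj(p,P+L*r+.0085*(np.cos(k)*ex+np.sin(k)*M)) for k in np.linspace(0,6.283,40)]
        cv2.polylines(a,[np.array([((u+.5-off[0])*sc,(v+.5-off[1])*sc) for u,v in q],np.int32)],True,(0,255,0),1,cv2.LINE_AA)
    q=[proj(p,P+L*r) for r in (0,.06)]
    cv2.polylines(a,[np.array([((u+.5-off[0])*sc,(v+.5-off[1])*sc) for u,v in q],np.int32)],False,(255,255,0),1,cv2.LINE_AA)
    return a
a=draw(t,(285,140),(60,60),7,'t'); b=draw(s,(250,195),(60,60),7,'s')
cv2.imwrite('pics/'+sys.argv[6]+'.png',np.hstack([a,b]))
E
python3 - <<'E'
from go import *
import pickle; t,s=pickle.load(open('s3.pkl','rb'))
print(at(t,210+452/4-.5,140+104/4-.5,.1193), at(s,230+229/5-.5,190+107/5-.5,.1193))
print(at(t,210+405/4-.5,140+133/4-.5,.066))
E
python3 knob.py s3.pkl .6675 .119 -.4 0 k1
```

```text
[0.66887854 0.09653886 0.1193    ] [0.66767286 0.09603015 0.1193    ]
[0.67043557 0.11986552 0.066     ]
```

View pics/k1.png

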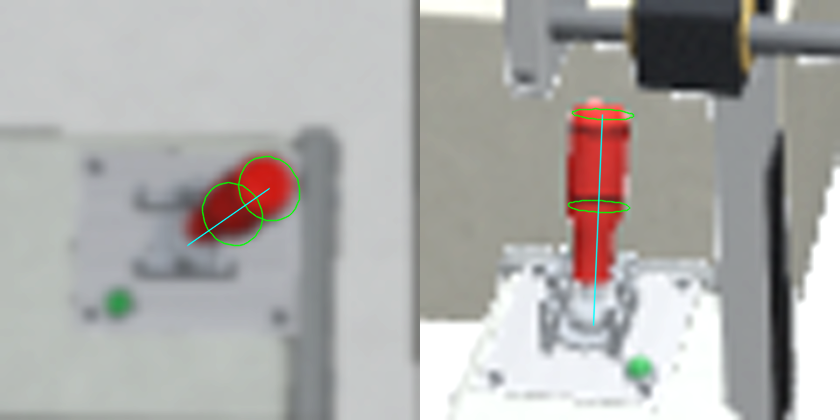

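```bash
python3 go.py .6677 .1007 .165 89
```

```text
t 35.77 pos [0.5507 0.3039 0.1773] hd 89.27 gap 0.0638 F [-0.2  0.3 -0.4] q [0.39 0.38 1.42 0.01 1.35 0.39] SHIFT [-201.8  119.7    8.9] TURN 0.27
```

move_arm([
  [0.5, -34, 20, 0, 0.2],
  [0.5, -68, 40, 0, 0.2],
  [0.5, -102, 60, 0, 0.2],
  [0.5, -136, 80, 0, 0.2],
  [0.5, -170, 100, 0, 0.2],
], grip_force=40)

```text
time: 36.18
position: [0.6486, 0.129, 0.1749]
tool_rot: [[0.017, 1.0, -0.015], [1.0, -0.017, 0.007], [0.007, -0.015, -1.0]]
force: [0.3, -0.2, 0.0]
finger_gap: 0.0471
```

move_arm([
  [0.5, -28, 18, 0, 0],
  [0.5, -28, 18, 0, 0],
  [0.5, -28, 18, 0, 0],
  [0.5, -28, 18, 0, 0],
])

```text
time: 36.52
position: [0.6653, 0.0995, 0.1745]
tool_rot: [[0.019, 1.0, -0.016], [1.0, -0.019, 0.007], [0.007, -0.016, -1.0]]
force: [0.5, 0.2, 0.7]
finger_gap: 0.047
```

```bash
python3 go.py .6677 .1007 .14 89
```

```text
t 36.52 pos [0.6653 0.0995 0.1745] hd 88.91 gap 0.047 F [0.5 0.2 0.7] q [0.04 0.45 1.31 0.01 1.4  0.06] SHIFT [ 1.   2.9 34.5] TURN -0.09
```

move_arm([
  [0.5, 1, 3, 20, 0],
  [0.5, 1, 3, 34, 0],
  [0.5, 1, 3, 34, 0],
  [0.5, 1, 3, 34, 0],
])

```text
time: 36.85
position: [0.6664, 0.1017, 0.1402]
tool_rot: [[0.017, 1.0, -0.018], [1.0, -0.017, 0.007], [0.007, -0.018, -1.0]]
force: [-0.7, -0.7, -0.8]
finger_gap: 0.047
```

```bash
python3 - <<'E'
from go import *
plan(.6677,.1007,.0883,89)
s=snapshot('side'); a=crop(s,240,160,110,110,5.4); cv2.imwrite('pics/s31.png',a)
E
```

```text
t 36.85 pos [0.6664 0.1017 0.1402] hd 89.0 gap 0.047 F [-0.7 -0.7 -0.8] q [0.04 0.47 1.36 0.01 1.33 0.06] SHIFT [-1.3  2.3 51.8] TURN 0.0
```

View pics/s31.png

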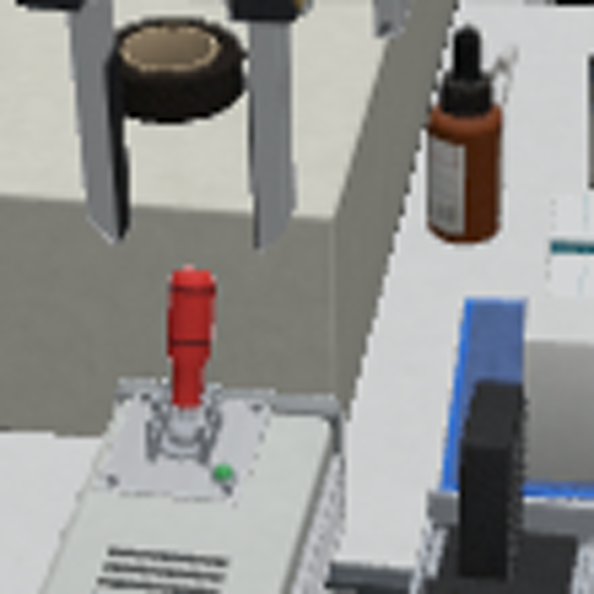

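move_arm([
  [0.5, -1, 2, 15, 0],
  [0.5, -1, 2, 30, 0],
  [0.5, -1, 2, 43, 0],
  [0.5, -1, 2, 50, 0],
  [0.5, -1, 2, 50, 0],
])

```text
time: 37.32
position: [0.6676, 0.1013, 0.0904]
tool_rot: [[0.017, 1.0, -0.018], [1.0, -0.017, 0.007], [0.007, -0.018, -1.0]]
force: [-0.0, 0.1, -0.5]
finger_gap: 0.047
```

```bash
python3 - <<'E'
from go import *
plan(.6677,.1007,.0883,89)
s=snapshot('side'); a=crop(s,240,160,110,110,5.4); cv2.imwrite('pics/s32.png',a)
E
```

```text
t 37.32 pos [0.6676 0.1013 0.0904] hd 89.03 gap 0.047 F [-0.   0.1 -0.5] q [0.04 0.51 1.43 0.01 1.22 0.06] SHIFT [-0.7  0.1  2.1] TURN 0.03
```

View pics/s32.png

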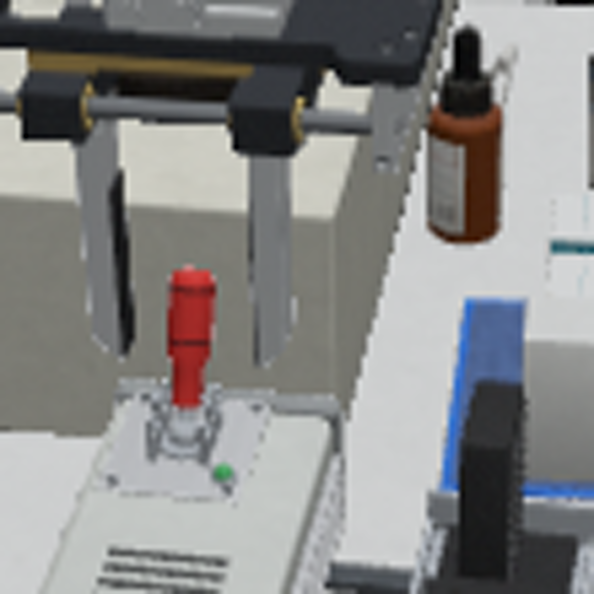

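move_arm([
  [0.5, -0.5, 0, 1.5, 0],
  [0.95, -0.5, 0, 1.5, 0],
  [0.95, -0.5, 0, 1.5, 0],
  [0.95, -0.5, 0, 1.5, 0],
  [0.95, -0.5, 0, 1.5, 0],
])

```text
time: 37.78
position: [0.6686, 0.1008, 0.0904]
tool_rot: [[0.017, 1.0, -0.015], [1.0, -0.017, 0.008], [0.007, -0.016, -1.0]]
force: [0.5, 0.9, -1.0]
finger_gap: 0.0238
```

move_arm([
  [0.95, 0, 0, 0, 0],
  [0.95, 0, 0, 0, 0],
  [0.95, 0, 0, 0, 0],
  [0.95, 0, 0, 0, 0],
])

```text
time: 38.12
position: [0.6686, 0.1008, 0.0905]
tool_rot: [[0.017, 1.0, -0.015], [1.0, -0.017, 0.008], [0.007, -0.015, -1.0]]
force: [-0.3, 0.6, 1.2]
finger_gap: 0.0164
```

```bash
python3 go.py .6677 .1007 .0883 89
```

```text
t 38.12 pos [0.6686 0.1008 0.0905] hd 89.01 gap 0.0164 F [-0.3  0.6  1.2] q [0.04 0.51 1.43 0.01 1.22 0.06] SHIFT [-0.1 -0.8  2.3] TURN 0.01
```

move_arm([
  [0.95, -1, 0, -2.5, 0],
  [0.95, -2, 0, -5, 0],
  [0.95, -3, 0, -7.3, 0],
  [0.95, -3.7, 0, -8.8, 0],
  [0.95, -3.7, 0, -8.8, 0],
])

```text
time: 38.53
position: [0.6685, 0.0973, 0.0989]
tool_rot: [[0.017, 1.0, -0.016], [1.0, -0.017, 0.008], [0.008, -0.016, -1.0]]
force: [1.4, 1.7, -7.3]
finger_gap: 0.0161
```

```bash
python3 - <<'E'
from go import *
plan(.6686,.0973,.0988,89)
t=snapshot('top');s=snapshot('side'); a=crop(s,240,160,110,110,5.4); cv2.imwrite('pics/s33.png',a)
E
```

```text
t 38.53 pos [0.6685 0.0973 0.0989] hd 89.0 gap 0.0161 F [ 1.4  1.7 -7.3] q [0.04 0.5  1.42 0.01 1.24 0.05] SHIFT [0.  0.1 0.1] TURN -0.0
```

View pics/s33.png

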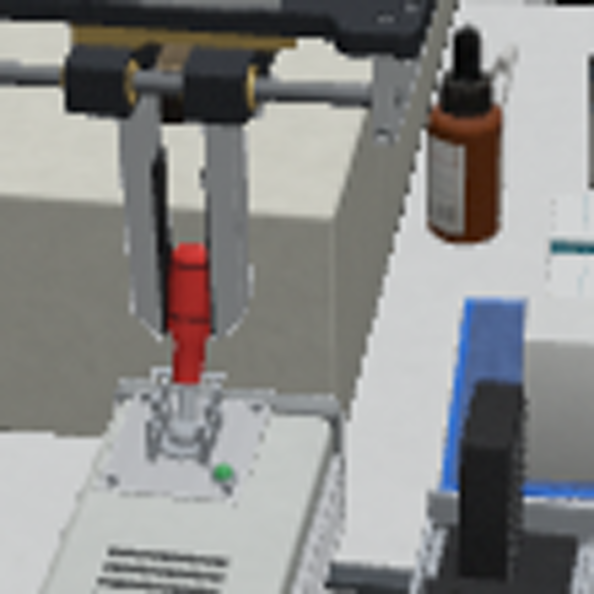

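move_arm([
  [0.95, 2.7, 0, -1.3, 0],
  [0.95, 5.5, 0, -2.3, 0],
  [0.95, 8.3, 0, -3.1, 0],
  [0.95, 11.1, 0, -3.7, 0],
  [0.95, 11.1, 0, -3.7, 0],
])

```text
time: 39.05
position: [0.6686, 0.1079, 0.1025]
tool_rot: [[0.017, 1.0, -0.016], [1.0, -0.017, 0.006], [0.006, -0.016, -1.0]]
force: [2.2, -3.6, -7.7]
finger_gap: 0.0164
```

```bash
python3 - <<'E'
from go import *
plan(.6685,.0973,.0989,89)
t=snapshot('top');s=snapshot('side'); a=crop(s,240,160,110,110,5.4); cv2.imwrite('pics/s34.png',a)
E
```

```text
t 39.05 pos [0.6686 0.1079 0.1025] hd 89.03 gap 0.0164 F [ 2.2 -3.6 -7.7] q [0.05 0.5  1.41 0.01 1.25 0.07] SHIFT [-10.6   0.1   3.6] TURN 0.03
```

View pics/s34.png

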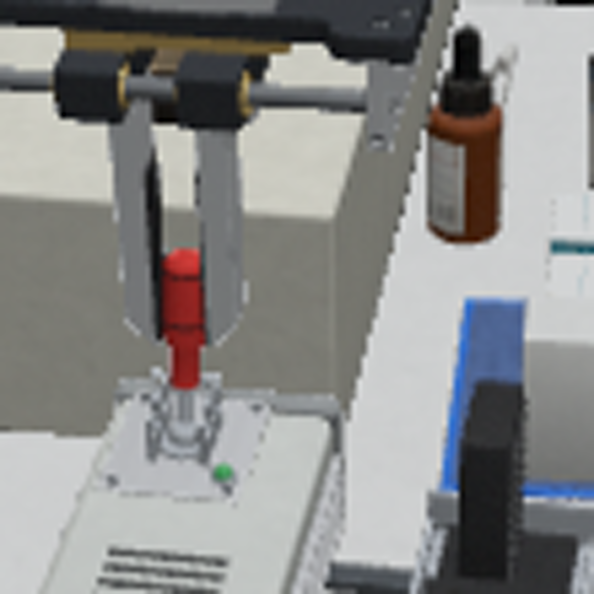

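move_arm([
  [0.95, 4, 0, -0.7, 0],
  [0.95, 8, 0, -1.0, 0],
  [0.95, 12, 0, -1.1, 0],
  [0.95, 16, 0, -1.0, 0],
  [0.95, 18, 0, -0.8, 0],
])

```text
time: 39.57
position: [0.669, 0.1246, 0.1038]
tool_rot: [[0.017, 1.0, -0.016], [1.0, -0.016, 0.004], [0.004, -0.016, -1.0]]
force: [0.1, -7.0, -7.0]
finger_gap: 0.0164
```

```bash
python3 go.py .6685 .0973 .0989 89
```

```text
t 39.57 pos [0.669  0.1246 0.1038] hd 89.05 gap 0.0164 F [ 0.1 -7.  -7. ] q [0.08 0.5  1.4  0.01 1.26 0.09] SHIFT [-27.3   0.    4.8] TURN 0.05
```

move_arm([
  [0.95, 4, 0, 0.7, 0],
  [0.95, 8, 0, 1.7, 0],
  [0.95, 12, 0, 2.9, 0],
  [0.95, 15, 0, 4.0, 0],
  [0.95, 18.5, 0, 5.3, 0],
])

```text
time: 39.98
position: [0.6692, 0.1411, 0.0995]
tool_rot: [[0.016, 1.0, -0.016], [1.0, -0.016, 0.001], [0.0, -0.016, -1.0]]
force: [1.3, -8.1, -3.7]
finger_gap: 0.0165
```

```bash
python3 - <<'E'
from go import *
plan(.6685,.0973,.0989,89)
t=snapshot('top');s=snapshot('side'); a=crop(s,240,160,110,110,5.4); cv2.imwrite('pics/s35.png',a)
E
```

```text
t 39.98 pos [0.6692 0.1411 0.0995] hd 89.09 gap 0.0165 F [ 1.3 -8.1 -3.7] q [0.1  0.51 1.39 0.   1.25 0.12] SHIFT [-43.8  -0.    0.6] TURN 0.09
```

View pics/s35.png

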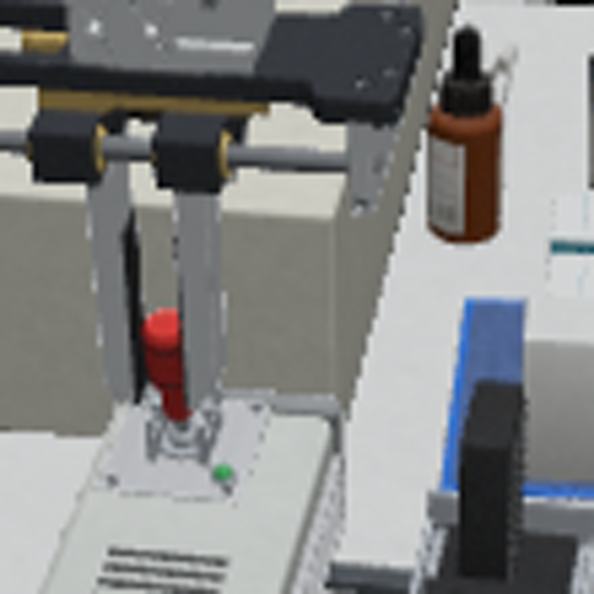

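move_arm([
  [0.95, 2, 0, 0.8, 0],
  [0.95, 3.5, 0, 1.4, 0],
  [0.95, 4.5, 0, 1.5, 0],
  [0.95, 4.5, 0, 1.5, 0],
])

```text
time: 40.42
position: [0.6692, 0.1452, 0.0988]
tool_rot: [[0.015, 1.0, -0.016], [1.0, -0.015, -0.001], [-0.001, -0.016, -1.0]]
force: [1.0, -6.8, -5.1]
finger_gap: 0.0157
```

```bash
python3 go.py .6685 .0973 .0989 89
```

```text
t 40.42 pos [0.6692 0.1452 0.0988] hd 89.13 gap 0.0157 F [ 1.  -6.8 -5.1] q [0.11 0.51 1.39 0.   1.25 0.13] SHIFT [-47.9   0.1  -0. ] TURN 0.13
```

move_arm([
  [0.95, -0.5, 0, 2.5, 0],
  [0.95, -1, 0, 5, 0],
  [0.95, -2, 0, 7.5, 0],
  [0.95, -2.5, 0, 8.5, 0],
  [0.95, -2.5, 0, 8.5, 0],
])

```text
time: 40.83
position: [0.6693, 0.1429, 0.0935]
tool_rot: [[0.015, 1.0, -0.013], [1.0, -0.015, 0.0], [0.0, -0.013, -1.0]]
force: [-1.3, -3.4, 4.6]
finger_gap: 0.016
```

```bash
python3 - <<'E'
from go import *
plan(.6685,.0973,.0989,89)
t=snapshot('top');s=snapshot('side'); a=crop(s,240,160,110,110,5.4); cv2.imwrite('pics/s36.png',a)
E
```

```text
t 40.83 pos [0.6693 0.1429 0.0935] hd 89.13 gap 0.016 F [-1.3 -3.4  4.6] q [0.11 0.52 1.4  0.   1.24 0.12] SHIFT [-45.6  -0.2  -5.4] TURN 0.13
```

View pics/s36.png

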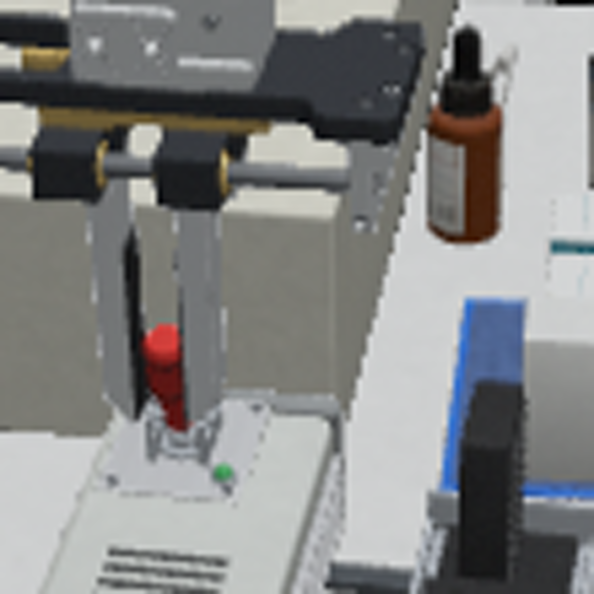

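move_arm([
  [0.5, 0, 0, 0, 0],
  [0.5, 0, 0, 0, 0],
  [0.5, 0, 0, 0, 0],
  [0.5, 0, 0, 0, 0],
  [0.5, 0, 0, 0, 0],
])

```text
time: 41.35
position: [0.6692, 0.1435, 0.0934]
tool_rot: [[0.015, 1.0, -0.014], [1.0, -0.015, 0.001], [0.001, -0.014, -1.0]]
force: [-0.1, -0.0, -1.0]
finger_gap: 0.0452
```

```bash
python3 - <<'E'
from go import *
import pickle
plan(.6685,.0973,.0989,89)
t=snapshot('top');s=snapshot('side'); pickle.dump((t,s),open('s4.pkl','wb'))
E
python3 knob.py s4.pkl .668 .119 .4 0 k2
```

```text
t 41.35 pos [0.6692 0.1435 0.0934] hd 89.14 gap 0.0452 F [-0.1 -0.  -1. ] q [0.11 0.52 1.4  0.   1.24 0.12] SHIFT [-46.2  -0.1  -5.6] TURN 0.14
```

View pics/k2.png

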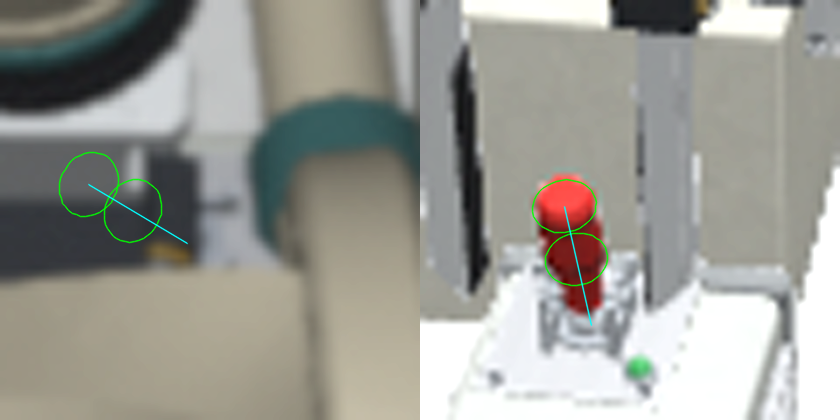

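move_arm([
  [0.5, 0, 0, -20, 0],
  [0.5, 0, 0, -50, 0],
  [0.5, 0, 0, -85, 0],
  [0.5, 0, 0, -100, 0],
  [0.5, 20, -20, -110, 0],
])

```text
time: 41.87
position: [0.6555, 0.1606, 0.2059]
tool_rot: [[0.019, 1.0, -0.006], [1.0, -0.019, -0.001], [-0.001, -0.006, -1.0]]
force: [0.6, 0.3, -1.3]
finger_gap: 0.0468
```

move_arm([
  [0.5, 35, -20, 0, 0],
  [0.5, 70, -40, 0, 0],
  [0.5, 105, -60, 0, 0],
  [0.5, 140, -80, 0, 0],
  [0.5, 175, -100, 0, 0],
])

```text
time: 42.28
position: [0.5577, 0.339, 0.2063]
tool_rot: [[0.02, 1.0, -0.006], [1.0, -0.02, -0.001], [-0.001, -0.006, -1.0]]
force: [0.7, 1.4, -0.5]
finger_gap: 0.0472
```

```bash
python3 - <<'E'
from go import *
import pickle
plan(.6685,.0973,.0989,89)
t=snapshot('top');s=snapshot('side'); pickle.dump((t,s),open('s5.pkl','wb'))
a=crop(t,210,140,200,150,4); cv2.imwrite('pics/t40.png',np.clip(a*1.5,0,255).astype(np.uint8))
a=crop(s,220,180,200,150,4); cv2.imwrite('pics/s40.png',a)
E
python3 knob.py s5.pkl .668 .119 .4 0 k3
```

```text
t 42.28 pos [0.5577 0.339  0.2063] hd 88.88 gap 0.0472 F [ 0.7  1.4 -0.5] q [0.44 0.4  1.32 0.   1.43 0.46] SHIFT [-239.4  116.2  106.9] TURN -0.12
```

View pics/k3.png

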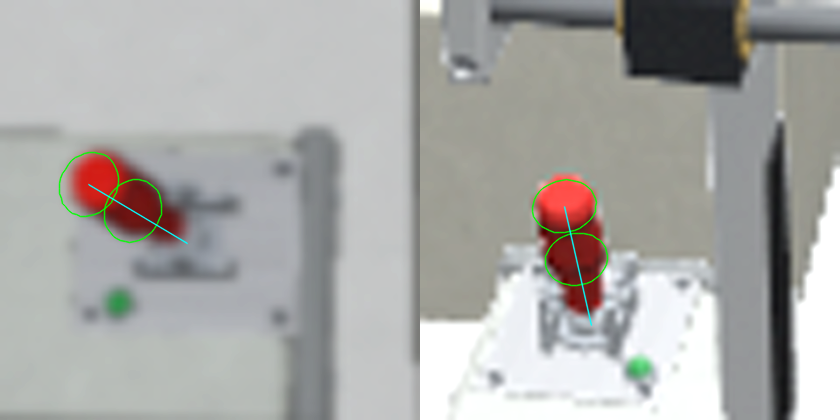

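View pics/t40.png

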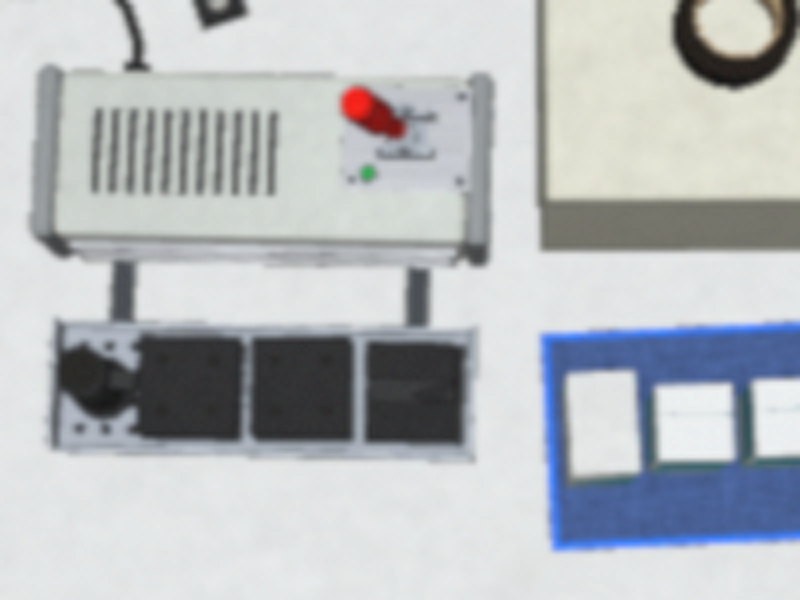

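View pics/s40.png

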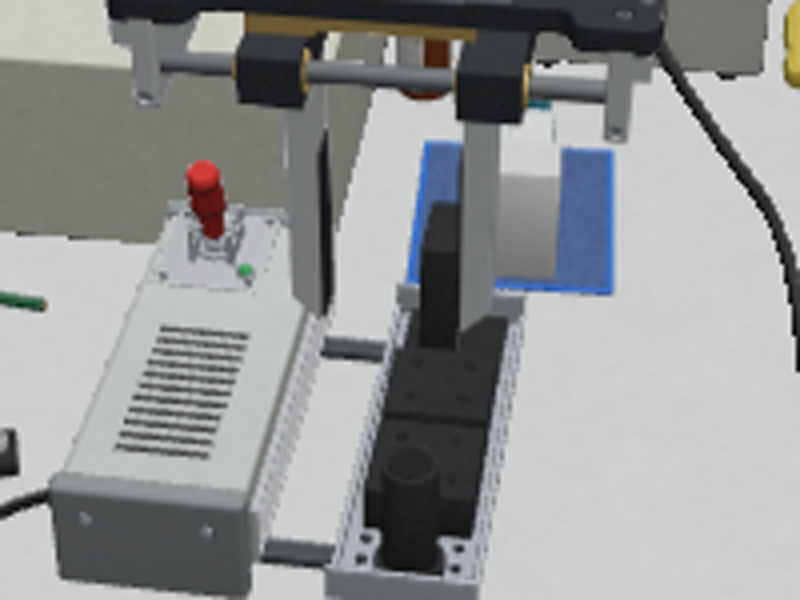

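```bash
cat > cap.py <<'E'
from go import *
import pickle,sys
from scipy.optimize import minimize
def mask(p,box):
    im=p['pixels'].astype(int); m=np.zeros(im.shape[:2],np.uint8)
    l,t,w,h=box; r=im[t:t+h,l:l+w]; m[t:t+h,l:l+w]=((r[:,:,0]>60)&(r[:,:,0]>2.2*r[:,:,1])&(r[:,:,0]>2.2*r[:,:,2]))
    return m
yaw=-.018; ex=np.array([np.cos(yaw),np.sin(yaw),0]); ey=np.array([-np.sin(yaw),np.cos(yaw),0]); ez=np.array([0,0,1.])
SC=6
def render(p,box,P,ang,ext):
    L=ez*np.cos(ang)+ey*np.sin(ang); M=ey*np.cos(ang)-ez*np.sin(ang)
    l,t,w,h=box; a=np.zeros((h*SC,w*SC),np.uint8)
    for r0,r1,rad in ((.034+ext,.060+ext,.0085),):
        q=[proj(p,P+L*r+rad*(np.cos(k)*ex+np.sin(k)*M)) for r in(r0,r1) for k in np.linspace(0,6.283,30)]
        q=np.array([((u+.5-l)*SC,(v+.5-t)*SC) for u,v in q],np.float32)
        cv2.fillConvexPoly(a,cv2.convexHull(q).astype(np.int32),1)
    return cv2.resize(a.astype(np.float32),(w,h),interpolation=cv2.INTER_AREA)
bt=(285,150,55,30); bs=(255,200,40,45)
for f in sys.argv[1:]:
    t,s=pickle.load(open(f,'rb'))
    for n,p,b in(('top',t,bt),('side',s,bs)):
        m=mask(p,b); y,x=np.nonzero(m); print(f,n,m.sum(),x.min(),x.max(),y.min(),y.max(),x.mean().round(2),y.mean().round(2))
E
python3 cap.py s0.pkl s3.pkl s5.pkl
python3 - <<'E'
import sys; sys.argv=['x']; sys.path.insert(0,'.')
from cap import *
# cap-end pixel extents as a function of angle/ext: project the outer rim
for f,angs in(('s3.pkl',(-.4,)),('s5.pkl',(.33,.37,.4))):
    t,s=pickle.load(open(f,'rb'))
    for a in angs:
        for e in(0,.005,.009):
            L=ez*np.cos(a)+ey*np.sin(a); M=ey*np.cos(a)-ez*np.sin(a); P=np.array([.668,.119,.064])
            o=[]
            for p in(t,s):
                q=np.array([proj(p,P+L*(r+e)+.0085*(np.cos(k)*ex+np.sin(k)*M)) for r in(.034,.06) for k in np.linspace(0,6.28,60)]); o+= [q.min(0).round(1),q.max(0).round(1)]
            print(f,a,e,*o)
E
```

```text
s0.pkl top 94 312 326 163 173 319.33 167.99
s0.pkl side 171 271 279 210 234 274.62 221.0
s3.pkl top 94 312 326 163 173 319.33 167.99
s3.pkl side 170 271 279 210 234 274.59 221.05
s5.pkl top 99 296 310 162 173 302.05 167.71
s5.pkl side 130 267 275 220 239 271.32 228.68
s3.pkl -0.4 0 [313.4 161.6] [327.3 174.3] [270.4 210.1] [279.8 224.8]
s3.pkl -0.4 0.005 [314.4 160.9] [328.4 173.6] [270.5 207.5] [279.9 222.3]
s3.pkl -0.4 0.009 [315.2 160.3] [329.3 173.1] [270.6 205.5] [280.  220.3]
s5.pkl 0.33 0 [295.  161.1] [308.9 174. ] [266.  218.6] [276.5 234.1]
s5.pkl 0.33 0.005 [293.9 160.3] [307.9 173.3] [265.7 216.9] [276.2 232.5]
s5.pkl 0.33 0.009 [293.  159.6] [307.1 172.7] [265.4 215.6] [276.  231.2]
s5.pkl 0.37 0 [293.8 161.2] [308.2 174. ] [265.8 219.5] [276.4 234.8]
s5.pkl 0.37 0.005 [292.6 160.4] [307.1 173.3] [265.4 217.9] [276.1 233.3]
s5.pkl 0.37 0.009 [291.7 159.8] [306.2 172.8] [265.1 216.7] [275.9 232.1]
s5.pkl 0.4 0 [293.  161.3] [307.6 174.1] [265.6 220.2] [276.3 235.3]
s5.pkl 0.4 0.005 [291.7 160.5] [306.4 173.4] [265.2 218.7] [276.  233.9]
s5.pkl 0.4 0.009 [290.7 159.9] [305.5 172.8] [264.9 217.5] [275.7 232.7]
```

```bash
python3 - <<'E'
import sys; sys.argv=['x']; sys.path.insert(0,'.')
from cap import *
t,s=pickle.load(open('s5.pkl','rb')); P=np.array([.668,.119,.064])
for a in(-.4,.33,.37,.4):
    for r in(.012,.016,.02,.025,.03): 
        L=ez*np.cos(a)+ey*np.sin(a); M=ey*np.cos(a)-ez*np.sin(a)
        q=np.array([proj(s,P+L*r+.0055*(np.cos(k)*ex+np.sin(k)*M))[1] for k in np.linspace(0,6.28,30)]).max()
        qt=np.array([proj(t,P+L*r+.0055*(np.cos(k)*ex+np.sin(k)*M))[0] for k in np.linspace(0,6.28,30)])
        print(a,r,round(q,1),(qt.min() if a<0 else qt.max()).round(1),end=' | ')
    print()
o,i=[],[]
a=np.hstack([crop(pickle.load(open('s3.pkl','rb'))[1],255,200,45,50,8),crop(s,255,200,45,50,8)]); cv2.imwrite('pics/z1.png',a)
E
```

```text
-0.4 0.012 235.6 310.8 | -0.4 0.016 233.6 311.5 | -0.4 0.02 231.6 312.3 | -0.4 0.025 229.1 313.2 | -0.4 0.03 226.5 314.2 | 
0.33 0.012 239.6 311.7 | 0.33 0.016 238.4 310.9 | 0.33 0.02 237.2 310.1 | 0.33 0.025 235.6 309.2 | 0.33 0.03 234.1 308.2 | 
0.37 0.012 239.9 311.4 | 0.37 0.016 238.7 310.5 | 0.37 0.02 237.6 309.7 | 0.37 0.025 236.1 308.6 | 0.37 0.03 234.6 307.6 | 
0.4 0.012 240.1 311.2 | 0.4 0.016 239.0 310.3 | 0.4 0.02 237.9 309.4 | 0.4 0.025 236.5 308.2 | 0.4 0.03 235.1 307.1 |
```

View pics/z1.png

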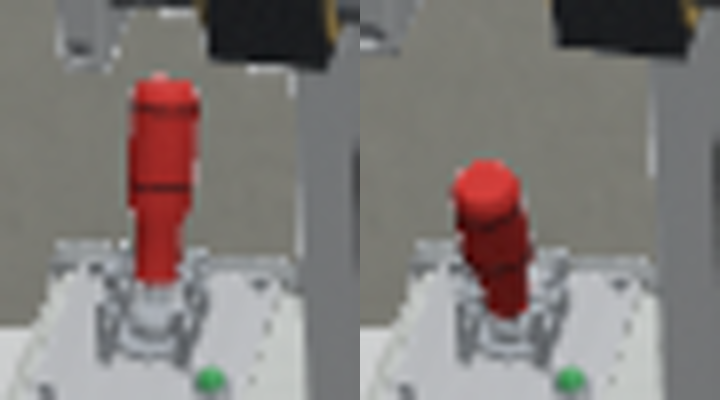

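```bash
python3 - <<'E'
from go import *
t=snapshot('top'); a=crop(t,330,180,150,130,5); cv2.imwrite('pics/t41.png',np.clip(a*1.4,0,255).astype(np.uint8)); plan(.5,.3,.2)
E
```

```text
t 42.43 pos [0.5571 0.3402 0.2063] hd 89.18 gap 0.0466 F [ 0.8 -1.  -0.5] q [0.44 0.4  1.32 0.   1.43 0.45] SHIFT [-41.  -56.5   6.7] TURN 0.08
```

View pics/t41.png

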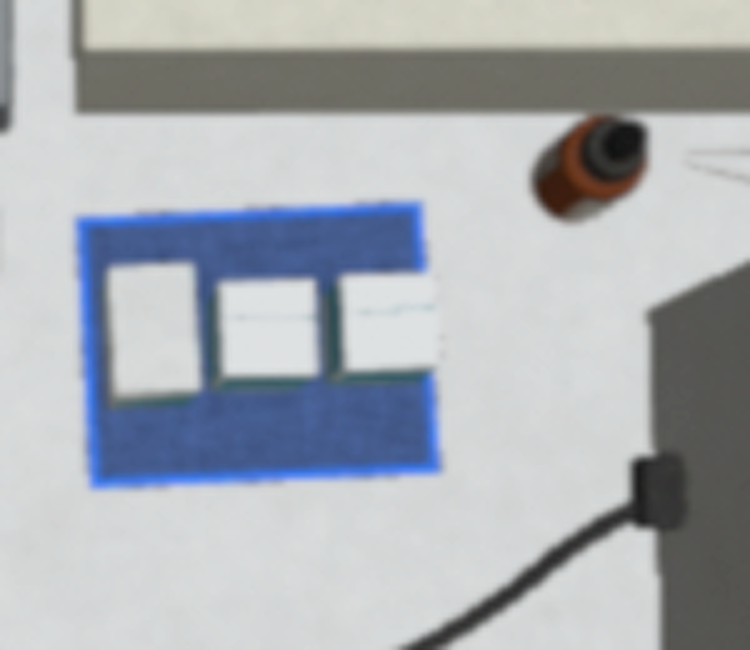

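```bash
python3 -c "
from rig import arm
print(arm.close_job())"
```

```text
the job is handed in; nothing more can be done
None
```

The job is handed in at about 42 s of robot time, well inside the 210 s limit.

- **Cartons:** All three were there. They stand upright on the blue mat, with the outermost carton's base about 7 mm inside the mat's edge.
- **Washed parts:** The tall post holder, both risers and the beam stop stand in one row in the tray, about 5 mm apart, upright and flat on the floor. One riser had been knocked to the edge of the mat during the run. I spotted it, measured it again and placed it normally.
- **Blower:** I lifted the collar, flipped the lever to the +y side and let the collar drop.
- **Bottle:** The amber dropper bottle was not touched.

**Last checks:** In the final pictures from both cameras, everything stands as placed. The collar reads as fully down, within about 1 mm.

The two cameras disagree slightly on the lever's lean: the side view gives about 0.39 rad and the top view about 0.35–0.37 rad, against a nominal 0.40. I took that as measurement error and did not push the lever again, since the collar can only drop within 0.07 rad of the end.

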